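# Put the dried specimens away

### The arm

A 7-joint arm with a two-finger parallel gripper is mounted at the origin on the work surface. World frame = base frame: x ahead of the robot, y to its left, z up, the work surface at z = 0. Lengths are in m, angles in rad, forces in N, time in s.
With the tool pointing down it reaches from about 0.425 to 0.925 m from the base axis. Payload 6.8 kg.
Tool frame: the origin (TCP) lies between the finger pads; the fingertips stand r.tcp_to_tips ahead of it and the grasp point (between the pads) is the TCP (r.tcp_to_tips is the distance from the TCP to the fingertips, in m); z points along the fingers, y is the line along which they close (so a half turn about z gives the same grasp; the last joint's range is limited). The gripper opens to 85 mm and grips with 20 to 120 N. Pads are 22 mm wide; open, the fingers measure 114 mm over their backs; the gripper's body (76 mm by 85 mm) begins 54 mm behind the grasp point. The pads swing forward as they close: fully open they stand 13 mm farther back than shut.
Start: joints at [-1.376, 0.477, 0.022, 1.555, -0.011, 1.109, -0.083], TCP at [0.201, 0.644, 0.25] pointing down, gripper open.
Joint ranges: [-2.96, 2.96], [-0.34, 2.1], [-1.41, 1.46], [0.24, 2.44], [-1.37, 4.51], [0.17, 1.92], [-2.96, 2.96]. Speed limits (rad/s): [2.39, 2.39, 3.14, 3.14, 3.14, 3.14, 3.14].

### API

Orientations are given as a rotation vector (axis times angle).
In Python, from bench import r gives the robot as it stands.
- The arm moves only by the tool servo_tool, never from a script. Its argument "commands" is a list of rows, each a list of 2 entries, a list of its own where there are three numbers: the shift along the tool's x, y, z normalised to -1 to 1, where 1 is 250 mm, then the turn, a rotation vector about the tool's x, y, z normalised to -1 to 1, where 1 is 90 degrees. In form: [[[dx, dy, dz], [ax, ay, az]], ...]. A call has 1 to 20 rows; each row is the pose to reach, as a shift and turn from the pose commanded when the call began, along the tool's axes at that moment; what a row does not reach only later rows make up. A row lasts 1/10 s, in which the tool goes at most 50 mm and 8.59 degrees, less where a joint would pass 70% of its speed; a pose out of reach is approached as far as the arm can. A call with a number of a shift or a turn outside -1 to 1 is refused whole. A call with a gripper value outside its range is refused whole. "claw" is the closure, from 0 (fully open) to 1 (shut), set as the call begins (left out, the last holds). The fingers move at their own pace and stop on an object; "squeeze" is the grip in N (left out, the last holds). Time passes only in rows, so rows that repeat a pose let the fingers close. It gives the time, the measured TCP pose, the force, the opening and the grip force at its end, in the units of the state.
- r.get_obs(): the state, without advancing time (a new reading comes with each control period).
- r.grab_frame(name): name is "side" or "top" or "wrist"; returns (picture, depth): 420x560x3 uint8, red, green, blue; 420x560 float32, m along the optical axis (not along the pixel's ray), 0 where there is no reading.
- r.camera_model(name): a dict with "fx", "fy", "cx", "cy" (pixels), "extrinsics" (4x4, takes a point from camera to world coordinates); the wrist camera has in their place "hand_eye" (4x4, takes a point from camera to tool coordinates, whose origin is the TCP and whose axes are the flange's). Camera axes: x right, y down, z forward; pixel columns grow to the right and rows downward; lengths in m; the calibration is good to about 2 mm. A picture is of the moment at which its call begins: read the wrist's pose just before it. camera_model takes no time and is no camera call.
- r.hand_in(): hands the job in; it is judged then, once.
Trained networks look in the newest picture that a camera, given by its name, has taken for a name from the list of things; names that differ only in an ending like _2 or _b are one class to them, and where a whole thing is asked for, a point or a joint stands for the part that bears it (a point fixed in the world has none). Each returns a list of dicts, best first, with "confidence" (0 to 1); they miss things now and then, are a little off and sometimes report something else, mostly with a low value. They report only what shows in the picture. A call takes as long as a camera call. They do not tell look-alikes from the thing itself.
- r.boxes_of(camera, target): "uv" ([column, row] in pixels, amid what is visible of it).
- r.mark_of(camera, target): "uv" ([column, row] in pixels: a listed point, or the origin of a listed thing).
The state is a dict: "clock": time; "joints": joint angles; "qvel": joint speeds; "tau": joint torques, N m; "tcp_pos": TCP position; "orientation": TCP orientation; "contact_force": force on the tool from outside, world axes, zero at the start; "moment": the same for the moment, N m; "grip_width": finger opening in m; "gripper_force": force on a finger pad.
Only numpy, scipy, OpenCV 4.12 (cv2) and the standard library are available. Lean on these libraries where they do the work, as an engineer would, in place of code of your own. Each camera call takes 0.05 s, during which the arm holds its last target. There are 200 camera calls.

### The job

The polished specimens (black mounts) are dry in the covered steel dish: lift the lid off by its knob and set it down flat in the middle of the blue mat, slide the orange cover of the specimen box fully back, and move every black mount from the dish into the box's compartment, standing on the floor with its polished face up. Then slide the cover fully shut and put the lid back on the dish, properly seated. Leave the red mount, the yellow jar and the white beaker where they stand.

Things in the scene. Friction and masses are not known exactly. Their poses are not given: they have to be found in the camera images.
- dish: Round open steel dish, fixed to the bench, outer diameter 188 mm, inner diameter 180 mm, rim 46 mm above the bench, floor 6 mm thick. Origin: centre of its underside, on the bench, z up.
- lid: Loose aluminium lid, 250 g: lip disc 164 mm wide, 8 mm deep, drops into the dish (8 mm play all round); plate 200 mm wide, 5 mm thick, rests on its rim; upright black knob 25 mm wide, 34 mm tall, in the middle. Origin: centre of the lip's underside, z up; plate top at z = 13 mm, knob top at 47 mm. Origin 38 mm above the dish's when seated, 5 mm above the mat's when on the mat.
- mat: Flat blue disc, fixed to the bench, 220 mm in diameter, 5 mm thick. Origin: centre of its underside.
- box_in (a point): Centre of the inner floor of the fixed white specimen box's compartment, 6 mm above the bench. x to the back of the box (away from the robot; the cover opens this way), y along its length, z up. Compartment 110 mm in x, 196 mm in y; walls rise 28 mm above this floor, end rails (at +y and -y) 38 mm. Behind it is a closed deck over which the cover slides.
- cover (a joint): Slide of the box's orange flat cover: 0 = fully shut over the compartment, 0.115 m = fully back against its stop, clear of the compartment. It slides along box_in's x, with 1.5 N of friction plus slight damping, and stays where it is left.
- cover_rib (a point): Middle of the black upright rib near the robot-side edge of the cover: 12 mm thick along box_in's x, 70 mm long along y, 18 mm tall. This point is 9 mm above the cover's top face, 49 mm above the bench, and moves with the cover: 44.5 mm in front (-x) of box_in when shut, 70.5 mm behind it when fully back.
- mount1: A small black cylinder, 30 mm in diameter and 20 mm tall, 30 g, with a brass piece inlaid in its polished top face. Origin: centre of its underside, z up out of the polished face. It starts upright on the floor of the dish, under the lid. May be absent.
- mount2: A small black cylinder, 30 mm in diameter and 20 mm tall, 30 g, with a brass piece inlaid in its polished top face. Origin: centre of its underside, z up out of the polished face. It starts upright on the floor of the dish, under the lid. May be absent.
- mount3: A small black cylinder, 30 mm in diameter and 20 mm tall, 30 g, with a brass piece inlaid in its polished top face. Origin: centre of its underside, z up out of the polished face. It starts upright on the floor of the dish, under the lid. May be absent.
- mount4: A small black cylinder, 30 mm in diameter and 20 mm tall, 30 g, with a brass piece inlaid in its polished top face. Origin: centre of its underside, z up out of the polished face. It starts upright on the floor of the dish, under the lid. May be absent.
- mount5: A small black cylinder, 30 mm in diameter and 20 mm tall, 30 g, with a brass piece inlaid in its polished top face. Origin: centre of its underside, z up out of the polished face. It starts upright on the floor of the dish, under the lid. May be absent.
- paste_jar: Small yellow jar with a white cap, 44 mm in diameter, 40 mm tall. A bystander. Origin: centre of its underside.
- red_mount: Red cylinder, 30 mm in diameter, 20 mm tall, on the bench: not one of the specimens to put away. A bystander. Origin: centre of its underside.
- beaker: White open beaker, 64 mm in diameter, 75 mm tall. A bystander. Origin: centre of its underside.
Things that resemble listed ones, but are neither listed nor needed, are in the scene too. There is more than one size of the mat; the one meant has the size given above.

How it is judged:
On the way, in this order (a step that is already met when the one before it is completed fails the run):
1. the lid lies flat and at rest on the blue mat, let go, its centre within 40 mm of the mat's centre, and the box cover is slid fully back (past 0.105 m) (horizontal distance between lid and mat below 0.04 m and z of lid in the frame of mat below 0.009 m and angle between lid's own z axis and vertical below 0.08 rad and linear speed of lid below 0.03 m/s and contact force between the fingers and lid below 0.2 N and value of joint cover above 0.105 m), for 0.3 s.
2. every black mount stands on the floor of the box's compartment, polished face up, let go and at rest (x of mount1 in the frame of box_in between -0.056 and 0.056 m and y of mount1 in the frame of box_in between -0.1 and 0.1 m and z of mount1 in the frame of box_in between -0.004 and 0.005 m and angle between each of mount1, mount2, mount3, mount4, mount5's own z axis and vertical below 0.15 rad and linear speed of each of mount1, mount2, mount3, mount4, mount5 below 0.03 m/s and x of mount2 in the frame of box_in between -0.056 and 0.056 m and y of mount2 in the frame of box_in between -0.1 and 0.1 m and z of mount2 in the frame of box_in between -0.004 and 0.005 m and x of mount3 in the frame of box_in between -0.056 and 0.056 m and y of mount3 in the frame of box_in between -0.1 and 0.1 m and z of mount3 in the frame of box_in between -0.004 and 0.005 m and x of mount4 in the frame of box_in between -0.056 and 0.056 m and y of mount4 in the frame of box_in between -0.1 and 0.1 m and z of mount4 in the frame of box_in between -0.004 and 0.005 m and x of mount5 in the frame of box_in between -0.056 and 0.056 m and y of mount5 in the frame of box_in between -0.1 and 0.1 m and z of mount5 in the frame of box_in between -0.004 and 0.005 m and contact force between the fingers and mount1 below 0.2 N and contact force between the fingers and mount2 below 0.2 N and contact force between the fingers and mount3 below 0.2 N and contact force between the fingers and mount4 below 0.2 N and contact force between the fingers and mount5 below 0.2 N), for 0.2 s.
At the end, for the whole second after the job is handed in: Every black mount present stands face up on the compartment floor (within 5 mm, tilt under 0.15 rad); the cover is shut to within 5 mm; the lid is seated on the dish (centre within 12 mm, height within 4 mm, tilt under 0.04 rad); all is let go and at rest (x of mount1 in the frame of box_in between -0.056 and 0.056 m and y of mount1 in the frame of box_in between -0.1 and 0.1 m and z of mount1 in the frame of box_in between -0.004 and 0.005 m and angle between each of mount1, mount2, mount3, mount4, mount5's own z axis and vertical below 0.15 rad and linear speed of each of mount1, mount2, mount3, mount4, mount5 below 0.03 m/s and x of mount2 in the frame of box_in between -0.056 and 0.056 m and y of mount2 in the frame of box_in between -0.1 and 0.1 m and z of mount2 in the frame of box_in between -0.004 and 0.005 m and x of mount3 in the frame of box_in between -0.056 and 0.056 m and y of mount3 in the frame of box_in between -0.1 and 0.1 m and z of mount3 in the frame of box_in between -0.004 and 0.005 m and x of mount4 in the frame of box_in between -0.056 and 0.056 m and y of mount4 in the frame of box_in between -0.1 and 0.1 m and z of mount4 in the frame of box_in between -0.004 and 0.005 m and x of mount5 in the frame of box_in between -0.056 and 0.056 m and y of mount5 in the frame of box_in between -0.1 and 0.1 m and z of mount5 in the frame of box_in between -0.004 and 0.005 m and value of joint cover below 0.005 m and horizontal distance between lid and dish below 0.012 m and z of lid in the frame of dish between 0.034 and 0.042 m and angle between lid's own z axis and vertical below 0.04 rad and linear speed of lid below 0.02 m/s); the robot touches nothing.
It fails at once if a bystander (red mount, yellow jar, white beaker) was moved more than 40 mm (distance of any of paste_jar, red_mount, beaker from where it was at the start of the episode above 0.04 m).
Of mount1, mount2, mount3, mount4, mount5 only 3 to 5 are there at a start; the rules pass over those that are not, and their reading is None.
At some moment in a run one of mount1, mount2, mount3, mount4, mount5 may be knocked a few centimetres aside while the robot is not near it.
It also fails if it takes over 210 s, if anything falls off the work surface, if the arm or the gripper's body presses on something with over 40 N, if the wrist force passes 120 N, or if a joint passes its speed limit or range.

## Working session

There is one attempt and no reset: what is moved stays moved. The work goes in short steps, Python scripts to look and compute and a tool call to move; the robot and the scene stay as the last step left them, time stands still between calls to the robot, and variables do not carry over. Pictures are saved under pics/ and viewed, at most 14 in all, crops included, and the job is handed in when it is done.

Besides the shell and the picture viewer there is one more tool, called as name(argument=value, ...), one argument or row to a line, values as JSON. servo_tool: Moves the arm, as the interface text tells. Scaled input: -1 to 1 covers 250 mm each way for a shift and 90 degrees each way for a turn. Its arguments: {"type":"object","properties":{"commands":{"type":"array"},"claw":{"type":"number"},"squeeze":{"type":"number"}},"required":["commands"]}

```bash
ls; mkdir -p pics
cat > h.py <<'E'
import numpy as np, cv2
from scipy.spatial.transform import Rotation as R
from bench import r
def T(o):
    M=np.eye(4); M[:3,:3]=R.from_rotvec(o['orientation']).as_matrix(); M[:3,3]=o['tcp_pos']; return M
def snap(n):
    o=r.get_obs(); im,d=r.grab_frame(n); c=r.camera_model(n)
    E=np.array(c['extrinsics']) if 'extrinsics' in c else T(o)@np.array(c['hand_eye'])
    return im,d,c,E
def px2w(uv,c,E,d=None,z=None):
    ray=np.array([(uv[0]-c['cx'])/c['fx'],(uv[1]-c['cy'])/c['fy'],1])
    if z is None: 
        u,v=int(round(uv[0])),int(round(uv[1])); k=d[max(0,v-1):v+2,max(0,u-1):u+2]; k=k[k>0]; s=np.median(k) if len(k) else np.nan
    else: s=(z-E[2,3])/(E[:3,:3]@ray)[2]
    return E[:3,3]+E[:3,:3]@ray*s
def cloud(d,c,E):
    v,u=np.indices(d.shape); P=np.stack([(u-c['cx'])/c['fx']*d,(v-c['cy'])/c['fy']*d,d],-1)
    return P@E[:3,:3].T+E[:3,3]
def save(n,im): cv2.imwrite('pics/'+n+'.png',cv2.cvtColor(im,cv2.COLOR_RGB2BGR))
def shift(target,yaw=None):
    "world target -> normalised tool shift"
    M=T(r.get_obs()); return np.round(M[:3,:3].T@(np.array(target)-M[:3,3])/.25,4)
E
python3 - <<'E'
from h import *
o=r.get_obs(); print({k:np.round(v,3) for k,v in o.items()}, r.tcp_to_tips)
for n in('top','side'):
    im,d,c,E=snap(n); save(n,im); print(n,np.round(E,3).tolist())
    for t in['dish','lid','mat','box_in','cover','cover_rib','paste_jar','red_mount','beaker','mount1']:
        for f in('boxes_of','mark_of'):
            try:
                for q in getattr(r,f)(n,t)[:3]: print(t,f,np.round(q['uv']),round(q['confidence'],2),np.round(px2w(q['uv'],c,E,d),3))
            except Exception as e: print(t,f,e)
E
```

```text
pics
{'clock': np.float64(0.0), 'joints': array([-1.376,  0.478,  0.022,  1.556, -0.011,  1.109, -0.083]), 'qvel': array([-0.   ,  0.001, -0.   ,  0.   , -0.001,  0.   ,  0.   ]), 'tau': array([-0.0000e+00, -5.9643e+01,  1.6070e+00, -2.8119e+01,  1.2000e-02,
        9.0000e-03,  0.0000e+00]), 'tcp_pos': array([0.201, 0.644, 0.249]), 'orientation': array([-4.740e-01, -3.106e+00,  3.000e-03]), 'contact_force': array([0.172, 0.673, 0.492]), 'moment': array([-0.034,  0.008,  0.007]), 'gripper_force': np.float64(0.0), 'grip_width': np.float64(0.086)} 0.019
top [[-0.011, -0.993, 0.115, 0.44], [-1.0, 0.009, -0.016, 0.114], [0.015, -0.115, -0.993, 1.248], [0.0, 0.0, 0.0, 1.0]]
dish boxes_of [401. 256.] 0.54 [ 0.452 -0.229  0.026]
lid boxes_of [439. 258.] 0.96 [ 0.447 -0.312  0.079]
lid mark_of [440. 260.] 0.63 [ 0.442 -0.313  0.083]
mat boxes_of [109. 259.] 0.87 [0.454 0.56  0.004]
mat boxes_of [199. 134.] 0.85 [0.802 0.32  0.004]
mat boxes_of [208. 255.] 0.73 [0.462 0.291 0.006]
mat mark_of [114. 258.] 0.9 [0.456 0.548 0.004]
mat mark_of [203. 256.] 0.74 [0.46  0.306 0.005]
mat mark_of [201
[... 1869 characters left out ...]
t, mount, paste_jar, red_mount
cover_rib boxes_of [296. 244.] 0.65 [ 0.588 -0.005  0.036]
cover_rib boxes_of [257. 303.] 0.5 [ 0.409 -0.093  0.037]
cover_rib mark_of [278. 246.] 0.87 [0.539 0.005 0.051]
cover_rib mark_of [218. 261.] 0.66 [0.415 0.081 0.015]
paste_jar boxes_of [256. 303.] 0.64 [ 0.408 -0.092  0.035]
paste_jar mark_of [259. 308.] 0.97 [ 0.412 -0.095  0.017]
paste_jar mark_of [337. 375.] 0.74 [ 0.428 -0.335  0.049]
red_mount boxes_of [217. 262.] 0.68 [0.413 0.081 0.014]
red_mount mark_of [220. 263.] 0.45 [0.419 0.079 0.008]
beaker boxes_of [256. 187.] 0.96 [0.614 0.203 0.065]
beaker mark_of [255. 198.] 0.92 [0.612 0.208 0.025]
beaker mark_of [219. 261.] 0.27 [0.416 0.079 0.014]
```

View pics/top.png

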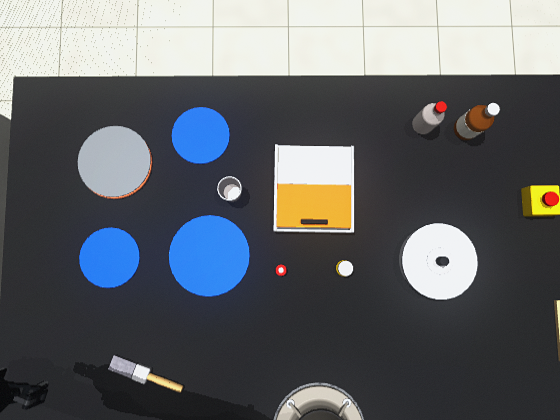

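View pics/side.png

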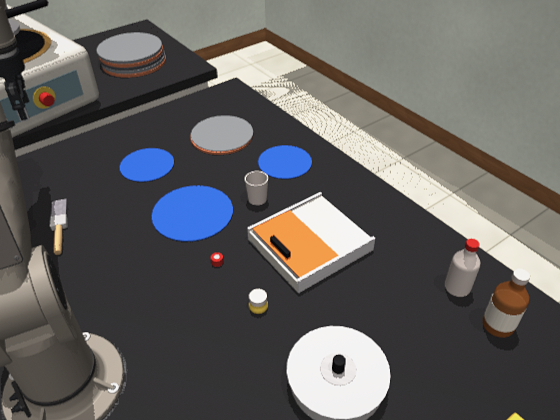

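Run:
```python
from h import *
for n in('top','side'):
    im,d,c,E=snap(n); W=cloud(d,c,E)
    hsv=cv2.cvtColor(im,cv2.COLOR_RGB2HSV)
    for name,lo,hi in[('blue',(95,80,40),(135,255,255)),('orange',(5,120,80),(19,255,255)),('red',(0,120,60),(4,255,255)),('yellow',(22,120,80),(35,255,255))]:
        m=cv2.inRange(hsv,lo,hi); k,l,s,ce=cv2.connectedComponentsWithStats(m)
        for i in range(1,k):
            if s[i,4]<60: continue
            p=W[(l==i)&(d>0)]; rc=cv2.minAreaRect((p[:,:2]*1000).astype(np.float32))
            print(n,name,ce[i].round(),'cen',np.round(rc[0],1),'size',np.round(rc[1],1),round(rc[2],1),'z',np.median(p[:,2]).round(4))
    # lid plate: z 0.046..0.056, near dish
    m=(abs(W[...,2]-.051)<.006)&(W[...,1]<-.15)&(W[...,0]>.2)&(W[...,0]<.7); p=(W[m][:,:2]*1000).astype(np.float32)
    print(n,'plate',cv2.minEnclosingCircle(p),len(p))
    m=(W[...,2]>.07)&(W[...,2]<.095)&(W[...,1]<-.15)&(W[...,0]>.2)&(W[...,0]<.7); print(n,'knob',W[m].min(0),W[m].max(0),m.sum())
```

```text
top blue [200. 135.] cen [797.9 318.1] size [166.1 164. ] 0.6 z 0.0044
top blue [209. 256.] cen [461.6 292.2] size [221.8 222.1] 44.6 z 0.0055
top blue [109. 257.] cen [458.6 561.5] size [164.8 165.4] 25.1 z 0.0044
top blue [161. 262.] cen [436.3 427.2] size [103.9  63.5] 10.2 z 0.0008
top blue [236. 290.] cen [364.6 215.5] size [18.8 79.8] 39.4 z 0.0009
top orange [479. 118.] cen [ 809.7 -425.4] size [64.8 57.6] 24.2 z 0.118
top orange [132. 185.] cen [666.5 508.3] size [ 61.9 185.6] 39.0 z 0.007
top orange [312. 222.] cen [547.7   8. ] size [75.8 19.7] 88.6 z 0.0416
top orange [166. 382.] cen [130.2 402.4] size [95.2 25.2] 68.7 z 0.0161
top red [440. 107.] cen [ 849.3 -338.2] size [30.4 98.7] 43.6 z 0.1501
top red [550. 198.] cen [ 600.2 -614.8] size [37.3 33. ] 78.9 z 0.0768
top red [281. 270.] cen [419.4  95.8] size [24.7 27. ] 89.5 z 0.0203
top yellow [539. 200.] cen [ 603.9 -633.9] size [ 86.5 117.5] 0.1 z 0.0485
top plate ((513.8355712890625, -445.61102294921875), 243.244873046875) 4963
top knob [ 0.42878209 -0.63602144  0.07046549] [ 0.62012934 -0.30981665  0.09067887] 280
si
[... 881 characters left out ...]
99.7 120.5] 88.2 z 0.0365
side orange [512. 298.] cen [ 859.  -415.9] size [174.7  67.3] 19.4 z 0.1119
side red [46. 99.] cen [304.7 918.5] size [35.4 43.7] 21.3 z 0.115
side red [472. 245.] cen [1257.4  -91.4] size [1006.2   26.1] 27.1 z 0.1452
side red [217. 259.] cen [421.4 101.3] size [54.6 29.1] 67.3 z 0.0142
side yellow [41. 95.] cen [304.4 935.2] size [71.6 22.2] 9.8 z 0.1211
side yellow [258. 308.] cen [419.4 -84.8] size [30.6 44.8] 69.2 z 0.0091
side yellow [515. 417.] cen [ 643.5 -586. ] size [54.2 22. ] 6.7 z 0.0461
side plate ((502.9150085449219, -424.7281799316406), 217.62734985351562) 7154
side knob [ 0.42457307 -0.33842876  0.07077294] [ 0.44999607 -0.31469042  0.0848357 ] 148
```

Run:
```python
from h import *
for n in('top','side'):
    im,d,c,E=snap(n); W=cloud(d,c,E); X,Y,Z=W[...,0],W[...,1],W[...,2]
    reg=(X>.3)&(X<.6)&(Y<-.2)&(Y>-.45)
    p=W[reg&(Z>.038)&(Z<.062)]; print(n,'plate',cv2.minEnclosingCircle((p[:,:2]*1000).astype(np.float32)),np.median(p[:,2]))
    p=W[reg&(Z>.072)]; print(n,'knob',cv2.minEnclosingCircle((p[:,:2]*1000).astype(np.float32)),p[:,2].max(),len(p))
    hsv=cv2.cvtColor(im,cv2.COLOR_RGB2HSV); reg=(X>.45)&(X<.8)&(Y<.15)&(Y>-.15)
    p=W[reg&(hsv[...,0]>4)&(hsv[...,0]<25)&(hsv[...,1]>120)&(Z>.02)]; print(n,'orange',cv2.minAreaRect((p[:,:2]*1000).astype(np.float32)),np.median(p[:,2]))
    p=W[reg&(hsv[...,2]<70)&(Z>.03)]; print(n,'rib',cv2.minAreaRect((p[:,:2]*1000).astype(np.float32)),p[:,2].max(),len(p))
    p=W[reg&(Z>.02)]; print(n,'box',cv2.minAreaRect((p[:,:2]*1000).astype(np.float32)))
    if n=='top':
        A=cv2.resize(im[170:350,130:260],None,fx=3,fy=3);B=cv2.resize(im[170:350,385:495],None,fx=3,fy=3); save('crop1',np.hstack([A,B]))
```

```text
top plate ((440.1912841796875, -323.2712097167969), 100.85675811767578) 0.05136737648592238
top knob ((440.2463073730469, -322.6420593261719), 13.049214363098145) 0.09097276477121685 90
top orange ((591.423828125, 5.984619140625), (198.310546875, 116.0778579711914), 88.25287628173828) 0.04054373168859304
top rib ((545.9365234375, 8.190767288208008), (66.50322723388672, 8.446593284606934), 89.4883041381836) 0.06269803508757743 101
top box ((640.6090087890625, 4.6621551513671875), (214.83963012695312, 235.9438018798828), 88.67832946777344)
side plate ((437.1809997558594, -325.1674499511719), 101.34841918945312) 0.04814439137066995
side knob ((436.8639831542969, -326.271484375), 12.533199310302734) 0.0863703714913765 146
side orange ((589.51953125, 6.677001953125), (200.63670349121094, 122.3509292602539), 88.0194320678711) 0.03651208789173954
side rib ((544.1412353515625, 3.105365753173828), (72.48534393310547, 13.261139869689941), 88.83948516845703) 0.06007465403308887 175
side box ((637.5133666992188, 1.1412582397460938), (219.88941955566406, 238.72274780273438), 88.46672058105469)
```

View pics/crop1.png

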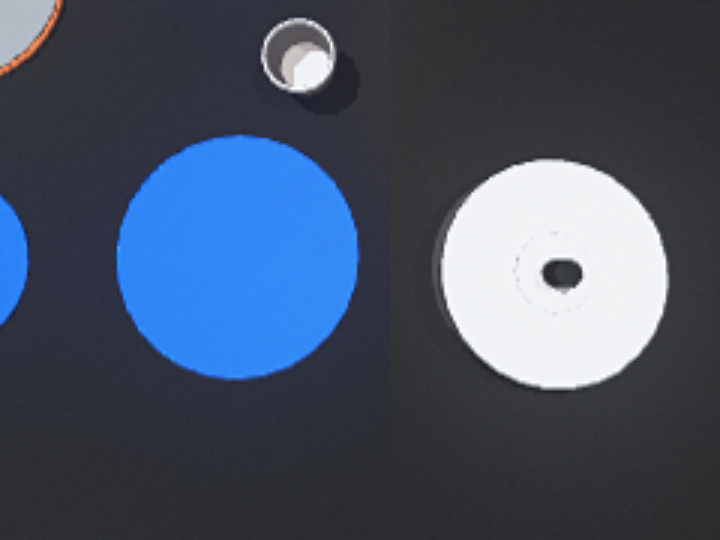

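Three blue discs are candidates: (109,257) and (200,135) are about 165 mm wide, and (209,256) measures 222 mm. The last one fits the 220 mm mat, and the crop confirms it. The lid is the white disc at (440,260) with the black knob; the grey disc at (115,162) has no knob and an orange edge.

servo_tool(
  commands=[
    [[-0.99, -0.487, 0], [0, 0, 0.807]],
    [[-0.99, -0.487, 0], [0, 0, 0.807]],
    [[-0.99, -0.487, 0], [0, 0, 0.807]],
    [[-0.99, -0.487, 0], [0, 0, 0.807]],
    [[-0.99, -0.487, 0], [0, 0, 0.807]],
    [[-0.99, -0.487, 0], [0, 0, 0.807]],
    [[-0.99, -0.487, 0], [0, 0, 0.807]],
    [[-0.99, -0.487, 0], [0, 0, 0.807]],
    [[-0.99, -0.487, 0], [0, 0, 0.807]],
    [[-0.99, -0.487, 0], [0, 0, 0.807]],
    [[-0.99, -0.487, 0], [0, 0, 0.807]],
  ],
  claw=0,
)

```text
clock: 3.3
tcp_pos: [0.4011, 0.4544, 0.2503]
orientation: [2.219, 2.224, 0.0]
contact_force: [-0.3, -0.1, 0.7]
grip_width: 0.0852
gripper_force: 0.0
```

servo_tool(
  commands=[
    [[-0.998, 0.316, 0], [0, 0, 0]],
    [[-0.998, 0.316, 0], [0, 0, 0]],
    [[-0.998, 0.316, 0], [0, 0, 0]],
    [[-0.998, 0.316, 0], [0, 0, 0]],
    [[-0.998, 0.316, 0], [0, 0, 0]],
    [[-0.998, 0.316, 0], [0, 0, 0]],
  ],
)

```text
clock: 3.9
tcp_pos: [0.482, 0.1983, 0.2508]
orientation: [2.227, 2.213, -0.0]
contact_force: [0.1, -0.4, -0.1]
grip_width: 0.0857
gripper_force: 0.0
```

servo_tool(
  commands=[
    [[-1, 0, 0], [0, 0, 0]],
    [[-1, 0, 0], [0, 0, 0]],
    [[-1, 0, 0], [0, 0, 0]],
    [[-1, 0, 0], [0, 0, 0]],
    [[-1, 0, 0], [0, 0, 0]],
    [[-1, 0, 0], [0, 0, 0]],
  ],
)

```text
clock: 4.5
tcp_pos: [0.4798, -0.0521, 0.2509]
orientation: [2.229, 2.21, -0.001]
contact_force: [0.2, 0.9, -0.1]
grip_width: 0.0855
gripper_force: 0.0
```

servo_tool(
  commands=[
    [[-0.78, -0.16, 0], [0, 0, 0]],
    [[-0.78, -0.16, 0], [0, 0, 0]],
    [[-0.78, -0.16, 0], [0, 0, 0]],
    [[-0.78, -0.16, 0], [0, 0, 0]],
    [[-0.78, -0.16, 0], [0, 0, 0]],
    [[-0.78, -0.16, 0], [0, 0, 0]],
  ],
)

```text
clock: 5.1
tcp_pos: [0.4404, -0.2406, 0.2503]
orientation: [2.223, 2.22, 0.0]
contact_force: [-0.1, 0.7, 0.7]
grip_width: 0.0853
gripper_force: 0.0
```

Run:
```python
from h import *
o=r.get_obs(); print(np.round(o['joints'],2),o['tcp_pos'],o['orientation'],o['clock'])
im,d,c,E=snap('wrist'); save('w1',im)
print(np.round(c['hand_eye'],3)); W=cloud(d,c,E); X,Y,Z=W[...,0],W[...,1],W[...,2]
reg=(d>0)&(X>.3)&(X<.6)&(Y<-.2)&(Y>-.45)
p=W[reg&(Z>.042)&(Z<.06)]; print('plate',cv2.minEnclosingCircle((p[:,:2]*1000).astype(np.float32)),np.median(p[:,2]))
p=W[reg&(Z>.075)&(Z<.095)]; print('knob',cv2.minEnclosingCircle((p[:,:2]*1000).astype(np.float32)),p[:,2].max(),len(p))
```

```text
[-0.25  0.22  0.74  2.   -0.18  0.98  0.57] [ 0.44044015 -0.24061668  0.25030951] [2.22262067e+00 2.22025155e+00 1.54290579e-04] 5.1
[[-0.    -0.95  -0.311  0.081]
 [ 1.    -0.    -0.    -0.001]
 [ 0.    -0.311  0.95  -0.123]
 [ 0.     0.     0.     1.   ]]
plate ((437.93731689453125, -323.38421630859375), 100.3387222290039) 0.05045191296299428
knob ((438.5727233886719, -322.82611083984375), 12.380118370056152) 0.08639524674497184 451
```

servo_tool(
  commands=[
    [[-0.33, -0.008, 0], [0, 0, 0]],
    [[-0.33, -0.008, 0], [0, 0, 0]],
    [[-0.33, -0.008, 0.4], [0, 0, 0]],
    [[-0.33, -0.008, 0.4], [0, 0, 0]],
    [[-0.33, -0.008, 0.55], [0, 0, 0]],
    [[-0.33, -0.008, 0.62], [0, 0, 0]],
    [[-0.33, -0.008, 0.697], [0, 0, 0]],
    [[-0.33, -0.008, 0.697], [0, 0, 0]],
    [[-0.33, -0.008, 0.697], [0, 0, 0]],
  ],
)

```text
clock: 6.05
tcp_pos: [0.4394, -0.3213, 0.0761]
orientation: [-2.217, -2.224, -0.001]
contact_force: [-0.1, -0.0, -0.4]
grip_width: 0.0855
gripper_force: 0.0
```

servo_tool(
  commands=[
    [[0, 0, 0], [0, 0, 0]],
    [[0, 0, 0], [0, 0, 0]],
    [[0, 0, 0], [0, 0, 0]],
    [[0, 0, 0], [0, 0, 0]],
    [[0, 0, 0], [0, 0, 0]],
    [[0, 0, 0], [0, 0, 0]],
    [[0, 0, 0], [0, 0, 0]],
    [[0, 0, 0], [0, 0, 0]],
    [[0, 0, 0], [0, 0, 0]],
    [[0, 0, 0], [0, 0, 0]],
  ],
  claw=1,
  squeeze=60,
)

```text
clock: 7.05
tcp_pos: [0.4388, -0.3228, 0.0768]
orientation: [2.221, 2.221, 0.001]
contact_force: [-1.5, 1.2, 6.1]
grip_width: 0.0232
gripper_force: 58.5
```

servo_tool(
  commands=[
    [[0, 0, -0.05], [0, 0, 0]],
    [[0, 0, -0.15], [0, 0, 0]],
    [[0, 0, -0.3], [0, 0, 0]],
    [[0, 0, -0.45], [0, 0, 0]],
    [[0, 0, -0.52], [0, 0, 0]],
    [[0, 0, -0.52], [0, 0, 0]],
    [[0, 0, -0.52], [0, 0, 0]],
  ],
)

```text
clock: 7.75
tcp_pos: [0.4382, -0.3222, 0.2058]
orientation: [-2.22, -2.222, -0.001]
contact_force: [0.1, -0.6, -3.2]
grip_width: 0.023
gripper_force: 59.1
```

servo_tool(
  commands=[
    [[0.08, 0.03, 0], [0, 0, 0]],
    [[0.2, 0.07, 0], [0, 0, 0]],
    [[0.36, 0.1, 0], [0, 0, 0]],
    [[0.52, 0.13, 0], [0, 0, 0]],
    [[0.68, 0.16, 0], [0, 0, 0]],
    [[0.84, 0.16, 0], [0, 0, 0]],
    [[1, 0.16, 0], [0, 0, 0]],
    [[1, 0.16, 0], [0, 0, 0]],
  ],
)

```text
clock: 8.55
tcp_pos: [0.4774, -0.0664, 0.2041]
orientation: [-2.208, -2.229, 0.003]
contact_force: [0.0, 0.1, -2.8]
grip_width: 0.0231
gripper_force: 59.1
```

servo_tool(
  commands=[
    [[0.08, 0, 0], [0, 0, 0]],
    [[0.2, 0, 0], [0, 0, 0]],
    [[0.36, 0, 0], [0, 0, 0]],
    [[0.52, 0, 0], [0, 0, 0]],
    [[0.68, 0, 0], [0, 0, 0]],
    [[0.84, 0, 0], [0, 0, 0]],
    [[1, 0, 0], [0, 0, 0]],
    [[1, 0, 0], [0, 0, 0]],
  ],
)

```text
clock: 9.35
tcp_pos: [0.477, 0.1833, 0.2044]
orientation: [-2.21, -2.23, 0.002]
contact_force: [-0.5, 0.2, -2.5]
grip_width: 0.0235
gripper_force: 59.0
```

servo_tool(
  commands=[
    [[0.08, -0.01, 0], [0, 0, 0]],
    [[0.2, -0.04, 0], [0, 0, 0]],
    [[0.34, -0.07, 0], [0, 0, 0]],
    [[0.43, -0.07, 0], [0, 0, 0]],
    [[0.46, -0.07, 0], [0, 0, 0]],
    [[0.46, -0.07, 0], [0, 0, 0]],
    [[0.46, -0.07, 0], [0, 0, 0]],
  ],
)

```text
clock: 10.05
tcp_pos: [0.4613, 0.2902, 0.2056]
orientation: [2.223, 2.219, -0.002]
contact_force: [1.0, -0.6, -2.2]
grip_width: 0.0232
gripper_force: 59.1
```

servo_tool(
  commands=[
    [[0.01, 0, 0.15], [0, 0, 0]],
    [[0.01, 0, 0.3], [0, 0, 0]],
    [[0.01, 0, 0.45], [0, 0, 0]],
    [[0.01, 0, 0.55], [0, 0, 0]],
    [[0.01, 0, 0.6], [0, 0, 0]],
    [[0.01, 0, 0.63], [0, 0, 0]],
    [[0.01, 0, 0.645], [0, 0, 0]],
    [[0.01, 0, 0.649], [0, 0, 0]],
    [[0.01, 0, 0.649], [0, 0, 0]],
    [[0.01, 0, 0.649], [0, 0, 0]],
  ],
)

```text
clock: 11.05
tcp_pos: [0.4612, 0.2952, 0.0447]
orientation: [2.221, 2.222, 0.003]
contact_force: [0.1, -1.0, -2.3]
grip_width: 0.023
gripper_force: 59.2
```

servo_tool(
  commands=[
    [[0, 0, 0], [0, 0, 0]],
    [[0, 0, 0], [0, 0, 0]],
    [[0, 0, 0], [0, 0, 0]],
    [[0, 0, 0], [0, 0, 0]],
    [[0, 0, 0], [0, 0, 0]],
    [[0, 0, 0], [0, 0, 0]],
    [[0, 0, -0.2], [0, 0, 0]],
    [[0, 0, -0.4], [0, 0, 0]],
    [[0, 0, -0.6], [0, 0, 0]],
    [[0, 0, -0.6], [0, 0, 0]],
  ],
  claw=0,
)

```text
clock: 12.05
tcp_pos: [0.4644, 0.2966, 0.2002]
orientation: [2.222, 2.221, 0.018]
contact_force: [-0.2, 0.4, -0.5]
grip_width: 0.0854
gripper_force: 0.0
```

Run:
```python
from h import *
for n in ('top','side'):
    im,d,c,E=snap(n); W=cloud(d,c,E); X,Y,Z=W[...,0],W[...,1],W[...,2]; hsv=cv2.cvtColor(im,cv2.COLOR_RGB2HSV)
    reg=(X>.3)&(X<.62)&(Y>.13)&(Y<.45)
    m=reg&(Z>.01)&(Z<.03)&(hsv[...,1]<60)
    p=W[m]; print(n,len(p),cv2.minEnclosingCircle((p[:,:2]*1000).astype(np.float32)) if len(p) else 0,np.median(p[:,2]))
    if n=='top':
        v=slice(210,310);A=cv2.resize(im[v,385:495],None,fx=4,fy=4); save('dish',A)
        for q in r.mark_of('top','mount1'): print(np.round(q['uv']),round(q['confidence'],2),np.round(px2w(q['uv'],c,E,z=.026),4))
        # dark bits inside dish by height
        m=((X-.4385)**2+(Y+.3235)**2<.088**2)&(Z>.018)&(Z<.035); k,l,s,ce=cv2.connectedComponentsWithStats(m.astype(np.uint8))
        for i in range(1,k): 
            if s[i,4]>8: print('blob',s[i,4],ce[i].round(),W[l==i].mean(0).round(4))
```

```text
top 2525 ((506.4749755859375, 294.7772216796875), 143.5799102783203) 0.018820897110323198
[445. 275.] 0.64 [ 0.4011 -0.3447  0.026 ]
[455. 252.] 0.63 [ 0.4614 -0.3747  0.026 ]
[418. 249.] 0.6 [ 0.4718 -0.2767  0.026 ]
[434. 260.] 0.44 [ 0.4419 -0.3168  0.026 ]
blob 103 [416. 253.] [ 0.4615 -0.2699  0.0261]
blob 102 [455. 255.] [ 0.4556 -0.3749  0.026 ]
blob 87 [461. 278.] [ 0.3942 -0.3884  0.0265]
blob 106 [450. 275.] [ 0.4006 -0.3579  0.026 ]
side 2825 ((496.4454040527344, 271.2189636230469), 141.02484130859375) 0.014672505280243331
```

View pics/dish.png

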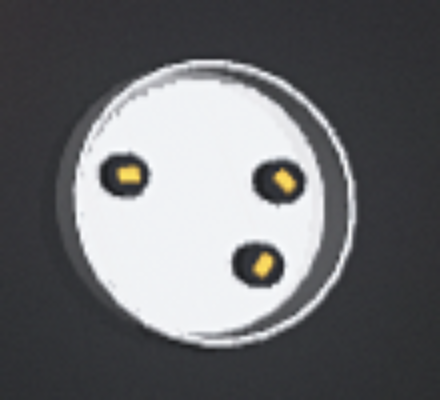

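servo_tool(
  commands=[
    [[-0.5, 0.1, 0], [0, 0, 0]],
    [[-0.5, 0.1, 0], [0, 0, 0]],
    [[-0.5, 0.1, 0], [0, 0, 0]],
    [[-0.5, 0.1, 0], [0, 0, 0]],
    [[-0.5, 0.1, 0], [0, 0, 0]],
  ],
)

```text
clock: 12.7
tcp_pos: [0.485, 0.1693, 0.1925]
orientation: [-2.222, -2.22, 0.004]
contact_force: [0.3, 0.9, 0.2]
grip_width: 0.0854
gripper_force: 0.0
```

servo_tool(
  commands=[
    [[-0.66, 0.2, 0.1], [0, 0, 0]],
    [[-0.66, 0.2, 0.1], [0, 0, 0]],
    [[-0.66, 0.2, 0.1], [0, 0, 0]],
    [[-0.66, 0.2, 0.1], [0, 0, 0]],
    [[-0.66, 0.2, 0.1], [0, 0, 0]],
    [[-0.66, 0.2, 0.1], [0, 0, 0]],
  ],
)

```text
clock: 13.3
tcp_pos: [0.5356, 0.0063, 0.1679]
orientation: [-2.219, -2.222, 0.002]
contact_force: [0.4, 0.2, -0.7]
grip_width: 0.0854
gripper_force: 0.0
```

Run:
```python
from h import *
print(r.get_obs()['tcp_pos'],r.get_obs()['orientation'])
im,d,c,E=snap('wrist'); save('w2',im); W=cloud(d,c,E); X,Y,Z=W[...,0],W[...,1],W[...,2]; hsv=cv2.cvtColor(im,cv2.COLOR_RGB2HSV)
reg=(d>0)&(X>.5)&(X<.8)&(Y<.12)&(Y>-.12)
p=W[reg&(hsv[...,2]<80)&(Z>.045)&(Z<.062)];print('rib',cv2.minAreaRect((p[:,:2]*1000).astype(np.float32)),p[:,2].max(),len(p))
p=W[reg&(hsv[...,1]>150)&(Z>.035)&(Z<.045)];print('cov',cv2.minAreaRect((p[:,:2]*1000).astype(np.float32)),len(p))
```

```text
[0.53558139 0.00629624 0.16786125] [-2.21876789e+00 -2.22214623e+00  1.81340749e-03]
rib ((545.7539672851562, 7.501264572143555), (68.83484649658203, 10.87028980255127), 88.62113189697266) 0.059563846842040524 1144
cov ((589.6864013671875, 4.887077331542969), (200.24781799316406, 115.67268371582031), 88.51781463623047) 28450
```

servo_tool(
  commands=[
    [[0, 0.041, 0.1], [0, 0, 0]],
    [[0, 0.041, 0.25], [0, 0, 0]],
    [[0, 0.041, 0.36], [0, 0, 0]],
    [[0, 0.041, 0.415], [0, 0, 0]],
    [[0, 0.041, 0.415], [0, 0, 0]],
    [[0, 0.041, 0.415], [0, 0, 0]],
  ],
)

```text
clock: 13.95
tcp_pos: [0.5467, 0.0057, 0.0658]
orientation: [2.219, 2.223, 0.001]
contact_force: [0.0, 0.8, 0.3]
grip_width: 0.0855
gripper_force: 0.0
```

servo_tool(
  commands=[
    [[0, 0, 0], [0, 0, 0]],
    [[0, 0, 0], [0, 0, 0]],
    [[0, 0, 0], [0, 0, 0]],
    [[0, 0, 0], [0, 0, 0]],
    [[0, 0, 0], [0, 0, 0]],
    [[0, 0, 0], [0, 0, 0]],
    [[0, 0, 0], [0, 0, 0]],
    [[0, 0, 0], [0, 0, 0]],
    [[0, 0, 0], [0, 0, 0]],
    [[0, 0, 0], [0, 0, 0]],
  ],
  claw=1,
  squeeze=30,
)

```text
clock: 14.95
tcp_pos: [0.5464, 0.0049, 0.0654]
orientation: [2.222, 2.221, 0.001]
contact_force: [-1.4, 0.4, 5.7]
grip_width: 0.011
gripper_force: 31.1
```

Gripped the rib (11 mm); sliding it back 115 mm, with about -1.4° of yaw to follow.

servo_tool(
  commands=[
    [[0, 0.05, 0], [0, 0, 0]],
    [[-0.003, 0.15, 0], [0, 0, 0]],
    [[-0.006, 0.25, 0], [0, 0, 0]],
    [[-0.008, 0.34, 0], [0, 0, 0]],
    [[-0.01, 0.41, 0], [0, 0, 0]],
    [[-0.011, 0.44, 0], [0, 0, 0]],
    [[-0.011, 0.455, 0], [0, 0, 0]],
    [[-0.011, 0.46, 0], [0, 0, 0]],
    [[-0.011, 0.46, 0], [0, 0, 0]],
    [[-0.011, 0.46, 0], [0, 0, 0]],
  ],
)

```text
clock: 15.95
tcp_pos: [0.653, 0.002, 0.0651]
orientation: [-2.213, -2.21, 0.016]
contact_force: [-27.4, 2.3, 29.9]
grip_width: 0.0114
gripper_force: 34.9
```

servo_tool(
  commands=[
    [[0, 0, 0], [0, 0, 0]],
    [[0, 0, 0], [0, 0, 0]],
    [[0, 0, 0], [0, 0, 0]],
    [[0, 0, 0], [0, 0, 0]],
    [[0, 0, 0], [0, 0, 0]],
    [[0, 0, -0.1], [0, 0, 0]],
    [[0, 0, -0.3], [0, 0, 0]],
    [[0, 0, -0.5], [0, 0, 0]],
    [[0, 0, -0.6], [0, 0, 0]],
    [[0, 0, -0.6], [0, 0, 0]],
  ],
  claw=0,
)

```text
clock: 16.95
tcp_pos: [0.6638, 0.0016, 0.2199]
orientation: [2.218, 2.218, 0.01]
contact_force: [0.5, 0.3, 0.0]
grip_width: 0.0857
gripper_force: 0.0
```

servo_tool(
  commands=[
    [[-0.5, -0.5, 0], [0, 0, 0]],
    [[-0.5, -0.5, 0], [0, 0, 0]],
    [[-0.5, -0.5, 0], [0, 0, 0]],
    [[-0.5, -0.5, 0], [0, 0, 0]],
    [[-0.5, -0.5, 0], [0, 0, 0]],
  ],
)

```text
clock: 17.45
tcp_pos: [0.5325, -0.1268, 0.2145]
orientation: [-2.228, -2.213, 0.003]
contact_force: [0.3, 0.4, -0.5]
grip_width: 0.086
gripper_force: 0.0
```

servo_tool(
  commands=[
    [[-0.55, -0.5, 0], [0, 0, 0]],
    [[-0.55, -0.5, 0], [0, 0, 0]],
    [[-0.55, -0.5, 0], [0, 0, 0]],
    [[-0.55, -0.5, 0], [0, 0, 0]],
    [[-0.55, -0.5, 0], [0, 0, 0]],
    [[-0.55, -0.5, 0], [0, 0, 0]],
  ],
)

```text
clock: 18.05
tcp_pos: [0.4116, -0.2603, 0.2148]
orientation: [-2.222, -2.221, -0.0]
contact_force: [0.9, 0.2, -0.6]
grip_width: 0.0855
gripper_force: 0.0
```

```bash
cat > see.py <<'E'
from h import *
def mounts(n='wrist',fn=None):
    print(np.round(r.get_obs()['tcp_pos'],4),np.round(r.get_obs()['orientation'],3))
    im,d,c,E=snap(n); W=cloud(d,c,E); X,Y,Z=W[...,0],W[...,1],W[...,2]; hsv=cv2.cvtColor(im,cv2.COLOR_RGB2HSV)
    if fn: save(fn,im)
    m=(d>0)&(Z>.02)&(Z<.033)&((hsv[...,2]<110)|(hsv[...,1]>120))&(X>.3)&(Y<.15)
    k,l,s,ce=cv2.connectedComponentsWithStats(m.astype(np.uint8))
    for i in range(1,k):
        if s[i,4]>30:
            p=W[l==i]; (x,y),q=cv2.minEnclosingCircle((p[:,:2]*1000).astype(np.float32))
            if q<22: print('blob',n,s[i,4],ce[i].round(),'xy',round(x,1),round(y,1),'r',round(q,1),'z',np.median(p[:,2]).round(4))
    return im,d,c,E
E
python3 - <<'E'
from see import *
mounts('wrist','w3'); im,d,c,E=mounts('top'); save('t3',im)
W=cloud(d,c,E); X,Y,Z=W[...,0],W[...,1],W[...,2]; hsv=cv2.cvtColor(im,cv2.COLOR_RGB2HSV)
p=W[(X>.45)&(X<.8)&(abs(Y)<.15)&(hsv[...,0]>4)&(hsv[...,0]<25)&(hsv[...,1]>120)&(Z>.03)]; print('orange',cv2.minAreaRect((p[:,:2]*1000).astype(np.float32)))
p=W[(X>.33)&(X<.59)&(Y>.16)&(Y<.43)&(Z>.012)&(Z<.026)]; print('lid',cv2.minEnclosingCircle((p[:,:2]*1000).astype(np.float32)),p[:,2].min(),p[:,2].max())
E
```

```text
[ 0.4116 -0.2603  0.2148] [-2.222 -2.221 -0.   ]
blob wrist 98 [288.   6.] xy 421.7 -88.5 r 15.1 z 0.0287
blob wrist 603 [357. 205.] xy 497.9 -273.6 r 16.2 z 0.0254
blob wrist 477 [264. 277.] xy 397.7 -358.5 r 14.3 z 0.0253
blob wrist 447 [313. 290.] xy 453.5 -376.1 r 14.5 z 0.0254
[ 0.4123 -0.2595  0.2147] [-2.219 -2.223 -0.   ]
blob top 85 [417. 240.] xy 497.5 -274.1 r 15.0 z 0.0265
orange ((698.5281372070312, 3.3437957763671875), (199.04383850097656, 120.43024444580078), 88.95120239257812)
lid ((464.8717956542969, 291.6119384765625), 104.38069152832031) 0.012019723824907569 0.02587269368955214
```

View pics/w3.png

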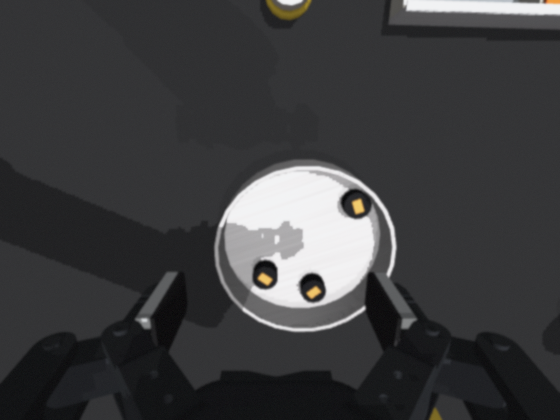

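Run:
```python
from see import *
for n in('top','side'):
    im,d,c,E=snap(n); W=cloud(d,c,E); X,Y,Z=W[...,0],W[...,1],W[...,2]; hsv=cv2.cvtColor(im,cv2.COLOR_RGB2HSV)
    p=W[(X>.55)&(X<.8)&(abs(Y)<.07)&(hsv[...,2]<80)&(Z>.04)]; print(n,'rib',cv2.minAreaRect((p[:,:2]*1000).astype(np.float32)),len(p))
    p=W[(X>.45)&(X<.8)&(abs(Y)<.13)&(hsv[...,0]>4)&(hsv[...,0]<25)&(hsv[...,1]>120)&(Z>.03)]; print('orange',cv2.minAreaRect((p[:,:2]*1000).astype(np.float32)))
```

```text
top rib ((651.9136352539062, 4.527019500732422), (64.75732421875, 10.154181480407715), 88.2937240600586) 101
orange ((697.8931884765625, 3.3556137084960938), (198.88356018066406, 120.56588745117188), 88.48159790039062)
side rib ((0.0, 0.0), (0.0, 0.0), 0.0) 0
orange ((703.7723388671875, 5.547615051269531), (103.58292388916016, 212.15525817871094), 7.793096542358398)
```

servo_tool(
  commands=[
    [[0.53, 0.39, 0], [0, 0, 0]],
    [[0.53, 0.39, 0], [0, 0, 0]],
    [[0.53, 0.39, 0], [0, 0, 0]],
    [[0.53, 0.39, 0], [0, 0, 0]],
    [[0.53, 0.39, 0], [0, 0, 0]],
  ],
  claw=1,
)

```text
clock: 18.75
tcp_pos: [0.5106, -0.1242, 0.2145]
orientation: [-2.213, -2.23, 0.0]
contact_force: [0.4, -0.2, 0.2]
grip_width: 0.0124
gripper_force: 0.0
```

servo_tool(
  commands=[
    [[0.53, 0.39, 0], [0, 0, 0]],
    [[0.53, 0.39, 0], [0, 0, 0]],
    [[0.53, 0.39, 0.2], [0, 0, 0]],
    [[0.53, 0.39, 0.4], [0, 0, 0]],
    [[0.53, 0.39, 0.6], [0, 0, 0]],
    [[0.53, 0.39, 0.6], [0, 0, 0]],
    [[0.53, 0.39, 0.6], [0, 0, 0]],
  ],
)

```text
clock: 19.45
tcp_pos: [0.6031, 0.0034, 0.0615]
orientation: [-2.219, -2.218, 0.01]
contact_force: [-0.9, 0.4, -0.1]
grip_width: -0.0001
gripper_force: 0.0
```

servo_tool(
  commands=[
    [[0, 0.03, 0], [0, 0, 0]],
    [[0, 0.06, 0], [0, 0, 0]],
    [[0, 0.08, 0], [0, 0, 0]],
    [[0, 0.1, 0], [0, 0, 0]],
    [[0, 0.12, 0], [0, 0, 0]],
    [[0, 0.12, 0], [0, 0, 0]],
    [[0, 0.12, 0], [0, 0, 0]],
  ],
)

```text
clock: 20.15
tcp_pos: [0.634, 0.0044, 0.0659]
orientation: [-2.218, -2.218, 0.004]
contact_force: [-10.2, 1.3, 13.3]
grip_width: -0.0002
gripper_force: 7.2
```

servo_tool(
  commands=[
    [[0, 0.02, 0], [0, 0, 0]],
    [[0, 0.03, 0], [0, 0, 0]],
    [[0, 0.03, 0], [0, 0, 0]],
    [[0, 0.03, 0], [0, 0, 0]],
    [[0, 0.03, 0], [0, 0, 0]],
    [[0, 0.03, 0], [0, 0, 0]],
    [[0, 0.03, 0], [0, 0, 0]],
  ],
)

```text
clock: 20.85
tcp_pos: [0.6349, 0.0044, 0.0656]
orientation: [-2.211, -2.21, 0.017]
contact_force: [-32.5, 2.1, 31.4]
grip_width: -0.0003
gripper_force: 20.4
```

Run:
```python
from see import *
print(np.round(r.get_obs()['contact_force'],1))
for n in('top','side'):
    im,d,c,E=snap(n); save(n+'4',im); W=cloud(d,c,E); X,Y,Z=W[...,0],W[...,1],W[...,2]; hsv=cv2.cvtColor(im,cv2.COLOR_RGB2HSV)
    p=W[(X>.45)&(X<.8)&(abs(Y)<.13)&(hsv[...,0]>4)&(hsv[...,0]<25)&(hsv[...,1]>120)&(Z>.03)]; print('orange',p[:,0].max(),p[:,0].min())
A=cv2.resize(im[140:320,220:400],(600,600)); save('s4c',A)
```

```text
[-32.5   2.1  31.4]
orange 0.759831945826686 0.5694135941254818
orange 0.7558509538068999 0.5766053044984509
```

View pics/s4c.png

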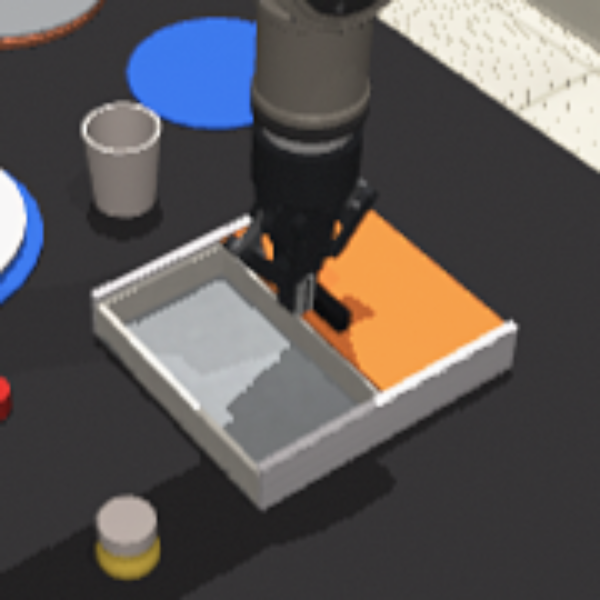

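servo_tool(
  commands=[
    [[0, -0.06, 0], [0, 0, 0]],
    [[0, -0.08, -0.1], [0, 0, 0]],
    [[0, -0.2, -0.3], [0, 0, 0]],
    [[0, -0.3, -0.5], [0, 0, 0]],
    [[0, -0.35, -0.7], [0, 0, 0]],
    [[0, -0.35, -0.7], [0, 0, 0]],
    [[0, -0.35, -0.7], [0, 0, 0]],
  ],
  claw=0,
)

```text
clock: 21.65
tcp_pos: [0.5574, 0.0046, 0.2431]
orientation: [2.219, 2.22, 0.009]
contact_force: [0.4, 0.2, -0.7]
grip_width: 0.0852
gripper_force: 0.0
```

Run:
```python
from see import *
print(r.get_obs()['tcp_pos'])
for n in('wrist','top'):
    im,d,c,E=snap(n); save(n+'5',im); W=cloud(d,c,E); X,Y,Z=W[...,0],W[...,1],W[...,2]; hsv=cv2.cvtColor(im,cv2.COLOR_RGB2HSV)
    reg=(d>0)&(X>.48)&(X<.78)&(abs(Y)<.14)
    p=W[reg&(Z>.002)&(Z<.010)&(X>.53)&(X<.65)&(abs(Y)<.09)]; print(n,'floor',cv2.minAreaRect((p[:,:2]*1000).astype(np.float32)),len(p), np.median(p[:,2]))
    p=W[reg&(hsv[...,2]<80)&(Z>.045)&(Z<.062)];print('rib',cv2.minAreaRect((p[:,:2]*1000).astype(np.float32)),len(p))
    p=W[reg&(Z>.02)]; print('box',cv2.minAreaRect((p[:,:2]*1000).astype(np.float32)))
    for q in r.mark_of(n,'box_in')[:1]+r.mark_of(n,'cover_rib')[:2]: print(np.round(q['uv']),round(q['confidence'],2),np.round(px2w(q['uv'],c,E,z=.006),4),np.round(px2w(q['uv'],c,E,z=.049),4))
```

```text
[0.55740333 0.00457209 0.24313773]
wrist floor ((584.1467895507812, -0.24700164794921875), (179.50059509277344, 108.27706909179688), 89.99956512451172) 13392 0.005368359681410639
rib ((650.036376953125, 5.425086975097656), (67.05937957763672, 10.670096397399902), 88.23529052734375) 828
box ((618.68505859375, 4.332862854003906), (215.8141326904297, 275.5254211425781), 88.46332550048828)
[296. 183.] 0.96 [0.5821 0.0059 0.006 ] [0.5789 0.0153 0.049 ]
[151. 104.] 0.73 [0.4214 0.0936 0.006 ] [0.4374 0.0925 0.049 ]
[363. 192.] 0.59 [ 0.6622 -0.0054  0.006 ] [0.6495 0.0054 0.049 ]
top floor ((586.0314331054688, 51.28239440917969), (77.36620330810547, 106.14332580566406), 89.67138671875) 946 0.006405479257339475
rib ((651.1396484375, 26.31138038635254), (21.39897918701172, 7.542569637298584), 88.63101196289062) 33
box ((618.594482421875, 5.531341552734375), (214.4308319091797, 279.6026611328125), 88.52819061279297)
[313. 211.] 0.68 [0.58   0.0053 0.006 ] [0.5752 0.0091 0.049 ]
[312. 181.] 0.72 [0.6629 0.0065 0.006 ] [0.6551 0.0103 0.049 ]
[417. 237.] 0.43 [ 0.5041 -0.2793  0.006 ] [ 0.5019 -0.2657  0.049 ]
```

servo_tool(
  commands=[
    [[-0.85, -0.35, 0], [0, 0, 0.561]],
    [[-0.85, -0.35, 0], [0, 0, 0.561]],
    [[-0.85, -0.35, 0], [0, 0, 0.561]],
    [[-0.85, -0.35, 0], [0, 0, 0.561]],
    [[-0.85, -0.35, 0], [0, 0, 0.561]],
    [[-0.85, -0.35, 0], [0, 0, 0.561]],
    [[-0.85, -0.35, 0], [0, 0, 0.561]],
    [[-0.85, -0.35, 0], [0, 0, 0.561]],
  ],
  claw=0.46,
)

```text
clock: 22.75
tcp_pos: [0.4689, -0.2073, 0.2394]
orientation: [-2.954, -1.069, 0.002]
contact_force: [-0.8, 0.1, -0.1]
grip_width: 0.046
gripper_force: 0.0
```

Run:
```python
from see import *
print(np.round(r.get_obs()['joints'],2))
im,d,c,E=mounts('wrist','w6'); W=cloud(d,c,E); X,Y,Z=W[...,0],W[...,1],W[...,2]
p=W[(d>0)&(Z>.042)&(Z<.05)&(np.hypot(X-.4384,Y+.323)<.11)]; print('rim',cv2.minEnclosingCircle((p[:,:2]*1000).astype(np.float32)),len(p))
print(shift([.4926,-.2785,.1]),shift([.4926,-.2785,.027]))
```

```text
[-0.46  0.31  0.93  1.99 -0.3   0.98 -0.26]
[ 0.4689 -0.2073  0.2394] [-2.954e+00 -1.069e+00  2.000e-03]
blob wrist 298 [337. 206.] xy 496.4 -272.7 r 14.0 z 0.0254
blob wrist 358 [374. 280.] xy 453.9 -375.8 r 14.3 z 0.0253
blob wrist 193 [552. 312.] xy 571.4 -595.6 r 21.5 z 0.0256
rim ((440.2646179199219, -321.666015625), 94.07177734375) 1663
[-0.1098  0.2802  0.5579] [-0.1096  0.2804  0.8499]
```

servo_tool(
  commands=[
    [[-0.11, 0.28, 0.2], [0, 0, 0]],
    [[-0.11, 0.28, 0.4], [0, 0, 0]],
    [[-0.11, 0.28, 0.55], [0, 0, 0]],
    [[-0.11, 0.28, 0.55], [0, 0, 0]],
    [[-0.11, 0.28, 0.55], [0, 0, 0]],
  ],
)

```text
clock: 23.3
tcp_pos: [0.4909, -0.2784, 0.1006]
orientation: [-2.953, -1.064, 0.006]
contact_force: [-0.1, -0.2, 0.1]
grip_width: 0.0461
gripper_force: 0.0
```

Run:
```python
from see import *
im,d,c,E=mounts('wrist','w7')
print(shift([.4920,-.2780,.027]))
```

```text
[ 0.4909 -0.2784  0.1006] [-2.953 -1.064  0.006]
blob wrist 743 [278. 225.] xy 497.3 -273.2 r 14.1 z 0.0253
blob wrist 96 [397. 283.] xy 516.5 -366.9 r 12.7 z 0.0258
blob wrist 115 [159. 308.] xy 392.3 -247.8 r 14.2 z 0.0282
blob wrist 63 [401. 308.] xy 501.3 -386.2 r 11.4 z 0.028
blob wrist 100 [329. 343.] xy 446.2 -369.7 r 9.0 z 0.0251
blob wrist 540 [281. 366.] xy 400.4 -357.7 r 13.9 z 0.0251
[ 0.0026 -0.0026  0.3023]
```

View pics/w7.png

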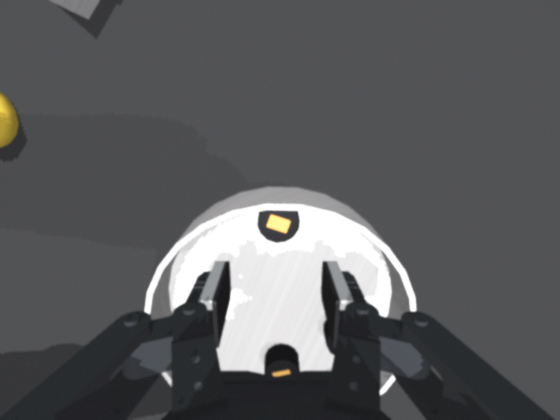

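servo_tool(
  commands=[
    [[0.003, -0.003, 0.1], [0, 0, 0]],
    [[0.003, -0.003, 0.2], [0, 0, 0]],
    [[0.003, -0.003, 0.26], [0, 0, 0]],
    [[0.003, -0.003, 0.3], [0, 0, 0]],
    [[0.003, -0.003, 0.3], [0, 0, 0]],
  ],
)

```text
clock: 23.85
tcp_pos: [0.4924, -0.278, 0.0277]
orientation: [-2.956, -1.063, -0.0]
contact_force: [0.3, -0.3, 0.3]
grip_width: 0.0462
gripper_force: 0.0
```

servo_tool(
  commands=[
    [[0, 0, 0], [0, 0, 0]],
    [[0, 0, 0], [0, 0, 0]],
    [[0, 0, 0], [0, 0, 0]],
    [[0, 0, 0], [0, 0, 0]],
    [[0, 0, 0], [0, 0, 0]],
    [[0, 0, 0], [0, 0, 0]],
    [[0, 0, 0], [0, 0, 0]],
  ],
  claw=1,
  squeeze=30,
)

```text
clock: 24.55
tcp_pos: [0.4929, -0.2788, 0.0288]
orientation: [2.956, 1.062, 0.003]
contact_force: [-1.6, 0.5, 7.1]
grip_width: 0.0287
gripper_force: 29.8
```

servo_tool(
  commands=[
    [[0, 0, -0.1], [0, 0, 0]],
    [[0, 0, -0.3], [0, 0, 0]],
    [[0, 0, -0.4], [0, 0, 0]],
    [[0, 0, -0.4], [0, 0, 0]],
  ],
)

```text
clock: 24.95
tcp_pos: [0.4942, -0.2799, 0.1314]
orientation: [2.952, 1.06, 0.008]
contact_force: [-1.2, -0.1, -0.1]
grip_width: 0.0285
gripper_force: 29.8
```

Run:
```python
from see import *
print(shift([.576,.058,.128]))
```

```text
[ 1.1124 -0.8348  0.0125]
```

servo_tool(
  commands=[
    [[0.2, -0.15, 0], [0, 0, 0]],
    [[0.35, -0.26, 0], [0, 0, 0]],
    [[0.556, -0.417, 0], [0, 0, 0]],
    [[0.7, -0.525, 0], [0, 0, 0]],
    [[0.85, -0.638, 0], [0, 0, 0]],
    [[0.98, -0.735, 0], [0, 0, 0]],
    [[0.98, -0.735, 0], [0, 0, 0]],
    [[0.98, -0.735, 0], [0, 0, 0]],
  ],
)

```text
clock: 25.75
tcp_pos: [0.564, 0.0217, 0.1267]
orientation: [-2.954, -1.069, 0.001]
contact_force: [0.4, -1.0, -0.8]
grip_width: 0.0288
gripper_force: 29.8
```

Run:
```python
from see import *
print(shift([.576,.058,.029]))
```

```text
[ 0.1301 -0.0808  0.3908]
```

servo_tool(
  commands=[
    [[0.13, -0.08, 0], [0, 0, 0]],
    [[0.13, -0.08, 0.1], [0, 0, 0]],
    [[0.13, -0.08, 0.25], [0, 0, 0]],
    [[0.13, -0.08, 0.34], [0, 0, 0]],
    [[0.13, -0.08, 0.38], [0, 0, 0]],
    [[0.13, -0.08, 0.388], [0, 0, 0]],
    [[0.13, -0.08, 0.388], [0, 0, 0]],
    [[0.13, -0.08, 0.388], [0, 0, 0]],
  ],
)

```text
clock: 26.55
tcp_pos: [0.5774, 0.0548, 0.0318]
orientation: [2.956, 1.061, 0.003]
contact_force: [-1.1, -0.2, 0.2]
grip_width: 0.0285
gripper_force: 29.8
```

servo_tool(
  commands=[
    [[0, 0, 0], [0, 0, 0]],
    [[0, 0, 0], [0, 0, 0]],
    [[0, 0, 0], [0, 0, 0]],
    [[0, 0, 0], [0, 0, 0]],
    [[0, 0, -0.1], [0, 0, 0]],
    [[0, 0, -0.3], [0, 0, 0]],
    [[0, 0, -0.5], [0, 0, 0]],
    [[0, 0, -0.64], [0, 0, 0]],
    [[0, 0, -0.64], [0, 0, 0]],
  ],
  claw=0.46,
)

```text
clock: 27.45
tcp_pos: [0.5794, 0.0551, 0.1955]
orientation: [2.956, 1.062, 0.014]
contact_force: [1.3, 1.1, -0.8]
grip_width: 0.0463
gripper_force: 0.0
```

Run:
```python
from see import *
mounts('top'); mounts('wrist')
print(shift([.3991,-.3582,.190]))
```

```text
[0.5794 0.0551 0.1955] [2.956 1.062 0.014]
blob top 90 [455. 255.] xy 455.2 -376.3 r 15.6 z 0.0259
blob top 95 [450. 276.] xy 400.8 -358.5 r 15.2 z 0.0265
[0.5779 0.0556 0.1929] [-2.956 -1.063 -0.008]
blob wrist 688 [275. 192.] xy 581.8 60.3 r 14.6 z 0.0254
blob wrist 81 [417. 254.] xy 623.9 -93.4 r 8.3 z 0.0248
blob wrist 37 [369. 298.] xy 556.9 -91.8 r 5.0 z 0.026
blob wrist 212 [278. 358.] xy 425.5 -73.1 r 19.2 z 0.0281
blob wrist 295 [401. 410.] xy 466.4 -233.9 r 19.7 z 0.0266
[-1.6022e+00  8.2430e-01  1.5000e-03]
```

servo_tool(
  commands=[
    [[-0.8, 0.41, 0], [0, 0, 0]],
    [[-0.8, 0.41, 0], [0, 0, 0]],
    [[-0.8, 0.41, 0], [0, 0, 0]],
    [[-0.8, 0.41, 0], [0, 0, 0]],
    [[-0.8, 0.41, 0], [0, 0, 0]],
    [[-0.8, 0.41, 0], [0, 0, 0]],
  ],
)

```text
clock: 28.15
tcp_pos: [0.4843, -0.1547, 0.1895]
orientation: [-2.96, -1.051, 0.004]
contact_force: [0.2, 0.3, 0.7]
grip_width: 0.0455
gripper_force: 0.0
```

servo_tool(
  commands=[
    [[-0.8, 0.41, 0], [0, 0, 0]],
    [[-0.8, 0.41, 0], [0, 0, 0]],
    [[-0.8, 0.41, 0], [0, 0, 0]],
    [[-0.8, 0.41, 0.1], [0, 0, 0]],
    [[-0.8, 0.41, 0.3], [0, 0, 0]],
    [[-0.8, 0.41, 0.38], [0, 0, 0]],
    [[-0.8, 0.41, 0.38], [0, 0, 0]],
    [[-0.8, 0.41, 0.38], [0, 0, 0]],
  ],
)

```text
clock: 28.95
tcp_pos: [0.3983, -0.3563, 0.0949]
orientation: [-2.954, -1.062, 0.003]
contact_force: [0.1, -0.3, -0.5]
grip_width: 0.0462
gripper_force: 0.0
```

Run:
```python
from see import *
mounts('wrist')
print(shift([.400,-.358,.027]))
```

```text
[ 0.3983 -0.3563  0.0949] [-2.954 -1.062  0.003]
blob wrist 1612 [357. 192.] xy 453.6 -376.7 r 14.8 z 0.0254
blob wrist 1423 [281. 238.] xy 398.0 -359.3 r 14.8 z 0.0253
[-0.0011  0.0059  0.276 ]
```

servo_tool(
  commands=[
    [[-0.005, 0.008, 0.1], [0, 0, 0]],
    [[-0.005, 0.008, 0.2], [0, 0, 0]],
    [[-0.005, 0.008, 0.25], [0, 0, 0]],
    [[-0.005, 0.008, 0.274], [0, 0, 0]],
    [[-0.005, 0.008, 0.274], [0, 0, 0]],
  ],
)

```text
clock: 29.5
tcp_pos: [0.3993, -0.3594, 0.0275]
orientation: [2.956, 1.064, 0.001]
contact_force: [-0.2, 0.2, 0.3]
grip_width: 0.0462
gripper_force: 0.0
```

servo_tool(
  commands=[
    [[0, 0, 0], [0, 0, 0]],
    [[0, 0, 0], [0, 0, 0]],
    [[0, 0, 0], [0, 0, 0]],
    [[0, 0, 0], [0, 0, 0]],
    [[0, 0, 0], [0, 0, 0]],
    [[0, 0, 0], [0, 0, 0]],
    [[0, 0, 0], [0, 0, 0]],
  ],
  claw=1,
)

```text
clock: 30.2
tcp_pos: [0.3994, -0.3601, 0.0282]
orientation: [2.955, 1.062, 0.002]
contact_force: [-0.5, 1.1, 7.2]
grip_width: 0.0288
gripper_force: 29.5
```

servo_tool(
  commands=[
    [[0, 0, -0.1], [0, 0, 0]],
    [[0, 0, -0.3], [0, 0, 0]],
    [[0, 0, -0.4], [0, 0, 0]],
    [[0, 0, -0.4], [0, 0, 0]],
    [[0, 0, -0.4], [0, 0, 0]],
  ],
)

```text
clock: 30.7
tcp_pos: [0.3991, -0.3595, 0.1275]
orientation: [2.956, 1.063, 0.002]
contact_force: [1.6, -0.0, -0.5]
grip_width: 0.0287
gripper_force: 29.9
```

Run:
```python
from see import *
print(shift([.581,.004,.128]))
```

```text
[ 1.4867e+00 -6.5760e-01 -1.1000e-03]
```

servo_tool(
  commands=[
    [[0.2, -0.088, 0], [0, 0, 0]],
    [[0.36, -0.16, 0], [0, 0, 0]],
    [[0.54, -0.24, 0], [0, 0, 0]],
    [[0.743, -0.329, 0], [0, 0, 0]],
    [[0.743, -0.329, 0], [0, 0, 0]],
    [[0.743, -0.329, 0], [0, 0, 0]],
  ],
)

```text
clock: 31.3
tcp_pos: [0.4898, -0.1758, 0.1258]
orientation: [-2.953, -1.069, 0.003]
contact_force: [-1.0, 0.0, -0.3]
grip_width: 0.0293
gripper_force: 29.9
```

servo_tool(
  commands=[
    [[0.2, -0.088, 0], [0, 0, 0]],
    [[0.36, -0.16, 0], [0, 0, 0]],
    [[0.54, -0.24, 0], [0, 0, 0]],
    [[0.743, -0.329, 0], [0, 0, 0]],
    [[0.743, -0.329, 0], [0, 0, 0]],
    [[0.743, -0.329, 0], [0, 0, 0]],
    [[0.743, -0.329, 0], [0, 0, 0]],
  ],
)

```text
clock: 32.0
tcp_pos: [0.5795, 0.0007, 0.1267]
orientation: [2.958, 1.057, -0.002]
contact_force: [0.0, 0.1, -0.5]
grip_width: 0.0283
gripper_force: 29.9
```

Run:
```python
from see import *
print(shift([.581,.004,.029]))
```

```text
[ 0.0138 -0.0066  0.3907]
```

servo_tool(
  commands=[
    [[0.014, -0.007, 0.1], [0, 0, 0]],
    [[0.014, -0.007, 0.25], [0, 0, 0]],
    [[0.014, -0.007, 0.34], [0, 0, 0]],
    [[0.014, -0.007, 0.38], [0, 0, 0]],
    [[0.014, -0.007, 0.392], [0, 0, 0]],
    [[0.014, -0.007, 0.392], [0, 0, 0]],
    [[0.014, -0.007, 0.392], [0, 0, 0]],
  ],
)

```text
clock: 32.7
tcp_pos: [0.5829, 0.0066, 0.0302]
orientation: [2.956, 1.061, 0.003]
contact_force: [-0.4, 0.4, 0.5]
grip_width: 0.0289
gripper_force: 29.9
```

servo_tool(
  commands=[
    [[0, 0, 0], [0, 0, 0]],
    [[0, 0, 0], [0, 0, 0]],
    [[0, 0, 0], [0, 0, 0]],
    [[0, 0, 0], [0, 0, 0]],
    [[0, 0, -0.1], [0, 0, 0]],
    [[0, 0, -0.3], [0, 0, 0]],
    [[0, 0, -0.5], [0, 0, 0]],
    [[0, 0, -0.64], [0, 0, 0]],
    [[0, 0, -0.64], [0, 0, 0]],
  ],
  claw=0.46,
)

```text
clock: 33.6
tcp_pos: [0.585, 0.0067, 0.1939]
orientation: [2.955, 1.061, 0.013]
contact_force: [0.3, 0.3, -0.3]
grip_width: 0.0464
gripper_force: 0.0
```

Run:
```python
from see import *
mounts('top'); mounts('wrist')
print(shift([.454,-.376,.190]))
```

```text
[0.585  0.0067 0.1939] [2.955 1.061 0.013]
blob top 74 [292. 209.] xy 582.6 60.9 r 14.2 z 0.0271
blob top 92 [455. 255.] xy 455.5 -375.8 r 14.9 z 0.0256
[0.5836 0.0073 0.1913] [2.956 1.063 0.007]
blob wrist 761 [232. 166.] xy 581.3 59.8 r 14.8 z 0.0253
blob wrist 683 [275. 200.] xy 581.7 7.8 r 14.5 z 0.0253
blob wrist 62 [380. 230.] xy 623.3 -93.3 r 8.7 z 0.0243
blob wrist 211 [243. 340.] xy 426.0 -72.6 r 19.2 z 0.0283
blob wrist 196 [389. 387.] xy 489.6 -244.0 r 13.0 z 0.0267
[-1.3732  0.856  -0.004 ]
```

servo_tool(
  commands=[
    [[-0.7, 0.43, 0], [0, 0, 0]],
    [[-0.7, 0.43, 0], [0, 0, 0]],
    [[-0.7, 0.43, 0], [0, 0, 0]],
    [[-0.7, 0.43, 0], [0, 0, 0]],
    [[-0.7, 0.43, 0], [0, 0, 0]],
    [[-0.7, 0.43, 0], [0, 0, 0]],
  ],
)

```text
clock: 34.3
tcp_pos: [0.5139, -0.1885, 0.1879]
orientation: [-2.958, -1.056, 0.003]
contact_force: [0.7, 0.5, -0.1]
grip_width: 0.0461
gripper_force: 0.0
```

servo_tool(
  commands=[
    [[-0.673, 0.426, 0], [0, 0, -0.561]],
    [[-0.673, 0.426, 0], [0, 0, -0.561]],
    [[-0.673, 0.426, 0], [0, 0, -0.561]],
    [[-0.673, 0.426, 0], [0, 0, -0.561]],
    [[-0.673, 0.426, 0], [0, 0, -0.561]],
    [[-0.673, 0.426, 0.2], [0, 0, -0.561]],
    [[-0.673, 0.426, 0.38], [0, 0, -0.561]],
    [[-0.673, 0.426, 0.38], [0, 0, -0.561]],
    [[-0.673, 0.426, 0.38], [0, 0, -0.561]],
  ],
)

```text
clock: 35.2
tcp_pos: [0.4541, -0.3749, 0.0935]
orientation: [-2.218, -2.221, 0.001]
contact_force: [-0.4, 0.2, 1.2]
grip_width: 0.0463
gripper_force: 0.0
```

Run:
```python
from see import *
mounts('wrist')
print(shift([.454,-.3762,.027]))
```

```text
[ 0.4541 -0.3749  0.0935] [-2.218e+00 -2.221e+00  1.000e-03]
blob wrist 1472 [277. 240.] xy 453.7 -377.1 r 15.2 z 0.0254
[-0.0007 -0.0035  0.2721]
```

servo_tool(
  commands=[
    [[-0.006, -0.002, 0.1], [0, 0, 0]],
    [[-0.006, -0.002, 0.2], [0, 0, 0]],
    [[-0.006, -0.002, 0.25], [0, 0, 0]],
    [[-0.006, -0.002, 0.268], [0, 0, 0]],
    [[-0.006, -0.002, 0.268], [0, 0, 0]],
  ],
)

```text
clock: 35.75
tcp_pos: [0.4538, -0.3781, 0.0279]
orientation: [2.22, 2.221, 0.0]
contact_force: [0.1, -0.1, 0.1]
grip_width: 0.0461
gripper_force: 0.0
```

servo_tool(
  commands=[
    [[0, 0, 0], [0, 0, 0]],
    [[0, 0, 0], [0, 0, 0]],
    [[0, 0, 0], [0, 0, 0]],
    [[0, 0, 0], [0, 0, 0]],
    [[0, 0, 0], [0, 0, 0]],
    [[0, 0, 0], [0, 0, 0]],
    [[0, 0, 0], [0, 0, 0]],
  ],
  claw=1,
)

```text
clock: 36.45
tcp_pos: [0.454, -0.3784, 0.0285]
orientation: [2.22, 2.22, 0.001]
contact_force: [-1.1, 0.4, 6.2]
grip_width: 0.0285
gripper_force: 29.5
```

servo_tool(
  commands=[
    [[0, 0, -0.1], [0, 0, 0]],
    [[0, 0, -0.3], [0, 0, 0]],
    [[0, 0, -0.4], [0, 0, 0]],
    [[0, 0, -0.4], [0, 0, 0]],
    [[0, 0, -0.4], [0, 0, 0]],
  ],
)

```text
clock: 36.95
tcp_pos: [0.4535, -0.3777, 0.1277]
orientation: [2.22, 2.221, 0.001]
contact_force: [0.3, -0.3, -1.5]
grip_width: 0.0292
gripper_force: 29.8
```

Run:
```python
from see import *
print(shift([.581,-.052,.128]))
```

```text
[ 1.3025e+00  5.1080e-01 -1.0000e-03]
```

servo_tool(
  commands=[
    [[0.15, 0.06, 0], [0, 0, 0]],
    [[0.32, 0.125, 0], [0, 0, 0]],
    [[0.5, 0.196, 0], [0, 0, 0]],
    [[0.65, 0.255, 0], [0, 0, 0]],
    [[0.65, 0.255, 0], [0, 0, 0]],
    [[0.65, 0.255, 0], [0, 0, 0]],
  ],
)

```text
clock: 37.55
tcp_pos: [0.5165, -0.2137, 0.1257]
orientation: [-2.216, -2.224, 0.002]
contact_force: [-0.4, -0.7, 0.0]
grip_width: 0.0287
gripper_force: 29.8
```

servo_tool(
  commands=[
    [[0.15, 0.06, 0], [0, 0, 0]],
    [[0.32, 0.125, 0], [0, 0, 0]],
    [[0.5, 0.196, 0], [0, 0, 0]],
    [[0.652, 0.255, 0], [0, 0, 0]],
    [[0.652, 0.255, 0], [0, 0, 0]],
    [[0.652, 0.255, 0], [0, 0, 0]],
    [[0.652, 0.255, 0], [0, 0, 0]],
  ],
)

```text
clock: 38.25
tcp_pos: [0.5795, -0.055, 0.1267]
orientation: [2.225, 2.218, -0.003]
contact_force: [0.6, -0.2, -0.4]
grip_width: 0.0289
gripper_force: 29.8
```

Run:
```python
from see import *
print(shift([.581,-.052,.029]))
```

```text
[0.0124 0.0062 0.3908]
```

servo_tool(
  commands=[
    [[0.012, 0, 0.1], [0, 0, 0]],
    [[0.012, 0, 0.25], [0, 0, 0]],
    [[0.012, 0, 0.34], [0, 0, 0]],
    [[0.012, 0, 0.38], [0, 0, 0]],
    [[0.012, 0, 0.392], [0, 0, 0]],
    [[0.012, 0, 0.392], [0, 0, 0]],
    [[0.012, 0, 0.392], [0, 0, 0]],
  ],
)

```text
clock: 38.95
tcp_pos: [0.5814, -0.0501, 0.0302]
orientation: [2.221, 2.219, 0.002]
contact_force: [0.3, 0.8, -0.7]
grip_width: 0.0291
gripper_force: 29.8
```

servo_tool(
  commands=[
    [[0, 0, 0], [0, 0, 0]],
    [[0, 0, 0], [0, 0, 0]],
    [[0, 0, 0], [0, 0, 0]],
    [[0, 0, 0], [0, 0, 0]],
    [[0, 0, -0.1], [0, 0, 0]],
    [[0, 0, -0.3], [0, 0, 0]],
    [[0, 0, -0.5], [0, 0, 0]],
    [[0, 0, -0.64], [0, 0, 0]],
    [[0, 0, -0.64], [0, 0, 0]],
  ],
  claw=0.46,
)

```text
clock: 39.85
tcp_pos: [0.5836, -0.0499, 0.1942]
orientation: [2.217, 2.217, 0.011]
contact_force: [0.3, -0.6, 0.1]
grip_width: 0.0462
gripper_force: 0.0
```

Run:
```python
from see import *
mounts('top'); im,d,c,E=mounts('wrist'); save('w8',im); im,_,_,_=snap('top'); save('pair',np.hstack([im[150:350,150:500]])); A=cv2.resize(im[150:320,150:500],None,fx=2,fy=2); save('t8',A)
print(shift([.690,.003,.15]))
```

```text
[ 0.5836 -0.0499  0.1942] [2.217 2.217 0.011]
blob top 86 [293. 209.] xy 582.6 60.7 r 14.5 z 0.0267
blob top 85 [312. 209.] xy 582.6 8.2 r 14.6 z 0.0269
blob top 65 [332. 210.] xy 580.9 -46.6 r 14.1 z 0.026
blob top 36 [280. 269.] xy 421.6 96.1 r 14.1 z 0.0222
[ 0.5821 -0.0493  0.1915] [2.219 2.22  0.007]
blob wrist 696 [274.  77.] xy 581.1 59.2 r 14.5 z 0.0253
blob wrist 38 [339.  84.] xy 637.0 53.5 r 13.9 z 0.0226
blob wrist 732 [275. 139.] xy 581.0 7.5 r 14.3 z 0.0254
blob wrist 557 [274. 197.] xy 579.9 -47.7 r 14.4 z 0.0253
[0.2068 0.4404 0.1534]
```

View pics/w8.png

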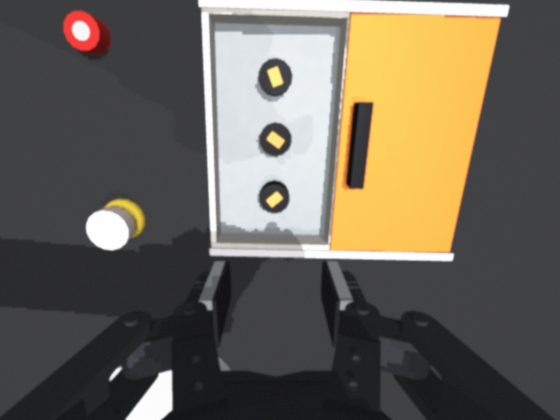

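View pics/t8.png

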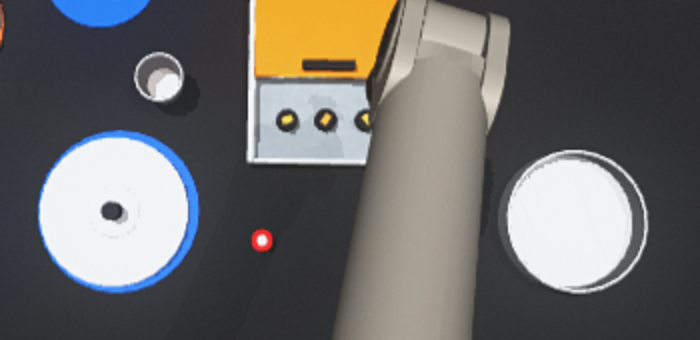

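Three mounts stand upright in the compartment, at wrist pixels (275,77), (275,139) and (274,197). The dish at (573,220) is empty and the lid is flat on the mat. Next I'll shut the cover.

servo_tool(
  commands=[
    [[0.207, 0.44, 0], [0, 0, 0]],
    [[0.207, 0.44, 0], [0, 0, 0]],
    [[0.207, 0.44, 0], [0, 0, 0]],
    [[0.207, 0.44, 0.1], [0, 0, 0]],
    [[0.207, 0.44, 0.25], [0, 0, 0]],
    [[0.207, 0.44, 0.4], [0, 0, 0]],
    [[0.207, 0.44, 0.51], [0, 0, 0]],
    [[0.207, 0.44, 0.51], [0, 0, 0]],
    [[0.207, 0.44, 0.51], [0, 0, 0]],
  ],
  claw=1,
)

```text
clock: 40.9
tcp_pos: [0.6892, 0.0022, 0.0594]
orientation: [-2.22, -2.22, 0.004]
contact_force: [-0.5, -0.1, -1.0]
grip_width: -0.0002
gripper_force: 0.0
```

servo_tool(
  commands=[
    [[0, -0.05, 0], [0, 0, 0]],
    [[0, -0.12, 0], [0, 0, 0]],
    [[0, -0.19, 0], [0, 0, 0]],
    [[0, -0.26, 0], [0, 0, 0]],
    [[0, -0.33, 0], [0, 0, 0]],
    [[0, -0.4, 0], [0, 0, 0]],
    [[0, -0.46, 0], [0, 0, 0]],
    [[0, -0.5, 0], [0, 0, 0]],
    [[0, -0.53, 0], [0, 0, 0]],
    [[0, -0.54, 0], [0, 0, 0]],
    [[0, -0.54, 0], [0, 0, 0]],
    [[0, -0.54, 0], [0, 0, 0]],
  ],
)

```text
clock: 42.1
tcp_pos: [0.5569, 0.0026, 0.0616]
orientation: [2.219, 2.221, 0.002]
contact_force: [5.6, 0.6, -2.6]
grip_width: -0.0001
gripper_force: 2.7
```

servo_tool(
  commands=[
    [[0, -0.01, 0], [0, 0, 0]],
    [[0, -0.02, 0], [0, 0, 0]],
    [[0, -0.02, 0], [0, 0, 0]],
    [[0, -0.02, 0], [0, 0, 0]],
  ],
)

```text
clock: 42.5
tcp_pos: [0.5564, 0.0025, 0.0625]
orientation: [2.214, 2.216, 0.011]
contact_force: [16.5, 0.3, -9.7]
grip_width: -0.0
gripper_force: 7.8
```

servo_tool(
  commands=[
    [[0, 0.04, 0], [0, 0, 0]],
    [[0, 0.06, -0.1], [0, 0, 0]],
    [[0, 0.06, -0.3], [0, 0, 0]],
    [[0, 0.06, -0.5], [0, 0, 0]],
    [[0, 0.06, -0.6], [0, 0, 0]],
    [[0, 0.06, -0.6], [0, 0, 0]],
  ],
)

```text
clock: 43.1
tcp_pos: [0.567, 0.0019, 0.215]
orientation: [2.22, 2.219, 0.006]
contact_force: [1.0, 0.1, -0.3]
grip_width: -0.0004
gripper_force: 0.0
```

servo_tool(
  commands=[
    [[0.58, -0.2, 0], [0, 0, 0]],
    [[0.58, -0.2, 0], [0, 0, 0]],
    [[0.58, -0.2, 0], [0, 0, 0]],
    [[0.58, -0.2, 0], [0, 0, 0]],
    [[0.58, -0.2, 0], [0, 0, 0]],
    [[0.58, -0.2, 0], [0, 0, 0]],
  ],
  claw=0,
)

```text
clock: 43.7
tcp_pos: [0.5151, 0.1459, 0.2108]
orientation: [2.223, 2.22, -0.003]
contact_force: [0.8, -0.3, 0.5]
grip_width: 0.0849
gripper_force: 0.0
```

```bash
cat > chk.py <<'E'
from see import *
print(np.round(r.get_obs()['tcp_pos'],4),r.get_obs()['clock'])
for n in('wrist','top'):
    im,d,c,E=snap(n); W=cloud(d,c,E); X,Y,Z=W[...,0],W[...,1],W[...,2]; hsv=cv2.cvtColor(im,cv2.COLOR_RGB2HSV)
    p=W[(d>0)&(X>.5)&(X<.7)&(abs(Y)<.06)&(hsv[...,2]<80)&(Z>.045)&(Z<.064)]
    if len(p): print(n,'rib',cv2.minAreaRect((p[:,:2]*1000).astype(np.float32)),len(p))
    m=(d>0)&(X>.33)&(X<.59)&(Y>.16)&(Y<.43)
    for s,a,b in(('plate',.012,.026),('knob',.040,.060)):
        p=W[m&(Z>a)&(Z<b)]
        if len(p): print(n,s,cv2.minEnclosingCircle((p[:,:2]*1000).astype(np.float32)),len(p))
E
python3 chk.py
```

```text
[0.5151 0.1459 0.2108] 43.7
wrist rib ((535.52294921875, 8.740127563476562), (67.69983673095703, 10.764066696166992), 88.61493682861328) 602
wrist plate ((459.7251892089844, 293.1176452636719), 100.0234146118164) 25012
wrist knob ((460.1384582519531, 294.2816162109375), 12.484203338623047) 930
top rib ((536.9829711914062, 7.1645050048828125), (68.81159973144531, 9.590846061706543), 85.9756851196289) 95
top plate ((464.092529296875, 294.6390686035156), 101.44882202148438) 3423
top knob ((462.09344482421875, 294.8030090332031), 12.315003395080566) 75
```

servo_tool(
  commands=[
    [[0.594, -0.216, 0], [0, 0, 0]],
    [[0.594, -0.216, 0], [0, 0, 0]],
    [[0.594, -0.216, 0], [0, 0, 0]],
    [[0.594, -0.216, 0], [0, 0, 0]],
    [[0.594, -0.216, 0.1], [0, 0, 0]],
    [[0.594, -0.216, 0.3], [0, 0, 0]],
    [[0.594, -0.216, 0.4], [0, 0, 0]],
    [[0.594, -0.216, 0.4], [0, 0, 0]],
  ],
)

```text
clock: 44.6
tcp_pos: [0.4601, 0.2929, 0.1084]
orientation: [2.224, 2.219, -0.011]
contact_force: [-0.5, 0.2, 0.1]
grip_width: 0.0852
gripper_force: 0.0
```

Run:
```python
from h import *
print(shift([.461,.2947,.0445]))
```

```text
[0.0087 0.0049 0.2555]
```

servo_tool(
  commands=[
    [[0.007, 0.004, 0.1], [0, 0, 0]],
    [[0.007, 0.004, 0.2], [0, 0, 0]],
    [[0.007, 0.004, 0.255], [0, 0, 0]],
    [[0.007, 0.004, 0.255], [0, 0, 0]],
    [[0.007, 0.004, 0.255], [0, 0, 0]],
    [[0.007, 0.004, 0.255], [0, 0, 0]],
  ],
)

```text
clock: 45.2
tcp_pos: [0.4634, 0.2981, 0.0492]
orientation: [2.221, 2.221, 0.004]
contact_force: [0.7, 0.3, 0.7]
grip_width: 0.0857
gripper_force: 0.0
```

servo_tool(
  commands=[
    [[0, 0, 0], [0, 0, 0]],
    [[0, 0, 0], [0, 0, 0]],
    [[0, 0, 0], [0, 0, 0]],
    [[0, 0, 0], [0, 0, 0]],
    [[0, 0, 0], [0, 0, 0]],
    [[0, 0, 0], [0, 0, 0]],
    [[0, 0, 0], [0, 0, 0]],
    [[0, 0, 0], [0, 0, 0]],
    [[0, 0, 0], [0, 0, 0]],
    [[0, 0, 0], [0, 0, 0]],
  ],
  claw=1,
  squeeze=60,
)

```text
clock: 46.2
tcp_pos: [0.4624, 0.2979, 0.0482]
orientation: [-2.221, -2.222, -0.0]
contact_force: [-1.9, -0.3, 6.0]
grip_width: 0.023
gripper_force: 58.5
```

servo_tool(
  commands=[
    [[0, 0, -0.05], [0, 0, 0]],
    [[0, 0, -0.15], [0, 0, 0]],
    [[0, 0, -0.3], [0, 0, 0]],
    [[0, 0, -0.45], [0, 0, 0]],
    [[0, 0, -0.6], [0, 0, 0]],
    [[0, 0, -0.64], [0, 0, 0]],
    [[0, 0, -0.64], [0, 0, 0]],
    [[0, 0, -0.64], [0, 0, 0]],
  ],
)

```text
clock: 47.0
tcp_pos: [0.4614, 0.2974, 0.2067]
orientation: [-2.22, -2.222, 0.003]
contact_force: [0.1, -0.4, -3.3]
grip_width: 0.0228
gripper_force: 59.1
```

servo_tool(
  commands=[
    [[-0.08, 0.02, 0], [0, 0, 0]],
    [[-0.2, 0.04, 0], [0, 0, 0]],
    [[-0.36, 0.07, 0], [0, 0, 0]],
    [[-0.52, 0.07, 0], [0, 0, 0]],
    [[-0.68, 0.07, 0], [0, 0, 0]],
    [[-0.84, 0.07, 0], [0, 0, 0]],
    [[-1, 0.07, 0], [0, 0, 0]],
    [[-1, 0.07, 0], [0, 0, 0]],
  ],
)

```text
clock: 47.8
tcp_pos: [0.4782, 0.0415, 0.2063]
orientation: [-2.231, -2.212, 0.007]
contact_force: [0.7, -0.2, -2.4]
grip_width: 0.023
gripper_force: 59.1
```

servo_tool(
  commands=[
    [[-0.08, 0, 0], [0, 0, 0]],
    [[-0.2, 0, 0], [0, 0, 0]],
    [[-0.36, 0, 0], [0, 0, 0]],
    [[-0.52, 0, 0], [0, 0, 0]],
    [[-0.68, 0, 0], [0, 0, 0]],
    [[-0.84, 0, 0], [0, 0, 0]],
    [[-1, 0, 0], [0, 0, 0]],
    [[-1, 0, 0], [0, 0, 0]],
  ],
)

```text
clock: 48.6
tcp_pos: [0.478, -0.2081, 0.2068]
orientation: [2.23, 2.211, -0.006]
contact_force: [-0.1, 1.2, -1.4]
grip_width: 0.0229
gripper_force: 59.1
```

servo_tool(
  commands=[
    [[-0.1, -0.03, 0], [0, 0, 0]],
    [[-0.25, -0.08, 0], [0, 0, 0]],
    [[-0.38, -0.12, 0], [0, 0, 0]],
    [[-0.45, -0.15, 0], [0, 0, 0]],
    [[-0.468, -0.157, 0], [0, 0, 0]],
    [[-0.468, -0.157, 0], [0, 0, 0]],
    [[-0.468, -0.157, 0], [0, 0, 0]],
    [[-0.468, -0.157, 0], [0, 0, 0]],
  ],
)

```text
clock: 49.4
tcp_pos: [0.4416, -0.3175, 0.2073]
orientation: [-2.217, -2.224, -0.0]
contact_force: [-0.3, -0.5, -2.3]
grip_width: 0.0233
gripper_force: 59.1
```

Run:
```python
from h import *
print(shift([.4392,-.3194,.0812]))
im,d,c,E=snap('wrist'); W=cloud(d,c,E); X,Y,Z=W[...,0],W[...,1],W[...,2]
m=(d>0)&(X>.3)&(X<.6)&(Y<-.18)&(Y>-.46)
for a,b in((.16,.185),(.04,.05)):
    p=W[m&(Z>a)&(Z<b)]; 
    if len(p): print(a,cv2.minEnclosingCircle((p[:,:2]*1000).astype(np.float32)),len(p),np.median(p[:,2]))
```

```text
[-0.008  -0.0094  0.5043]
0.16 ((440.4837646484375, -320.7549743652344), 100.1434555053711) 70289 0.17645151912212134
```

servo_tool(
  commands=[
    [[-0.008, -0.007, 0.15], [0, 0, 0]],
    [[-0.008, -0.007, 0.3], [0, 0, 0]],
    [[-0.008, -0.007, 0.4], [0, 0, 0]],
    [[-0.008, -0.007, 0.45], [0, 0, 0]],
    [[-0.008, -0.007, 0.48], [0, 0, 0]],
    [[-0.008, -0.007, 0.495], [0, 0, 0]],
    [[-0.008, -0.007, 0.503], [0, 0, 0]],
    [[-0.008, -0.007, 0.505], [0, 0, 0]],
    [[-0.008, -0.007, 0.505], [0, 0, 0]],
  ],
)

```text
clock: 50.35
tcp_pos: [0.4396, -0.3215, 0.0822]
orientation: [2.22, 2.221, 0.001]
contact_force: [0.1, -0.2, -1.6]
grip_width: 0.0231
gripper_force: 59.2
```

servo_tool(
  commands=[
    [[0, 0, 0.004], [0, 0, 0]],
    [[0, 0, 0.005], [0, 0, 0]],
    [[0, 0, 0.005], [0, 0, 0]],
  ],
)

```text
clock: 50.65
tcp_pos: [0.4396, -0.3215, 0.0812]
orientation: [2.22, 2.221, 0.001]
contact_force: [-0.8, 1.3, 4.7]
grip_width: 0.0231
gripper_force: 60.2
```

servo_tool(
  commands=[
    [[0, 0, 0], [0, 0, 0]],
    [[0, 0, 0], [0, 0, 0]],
    [[0, 0, 0], [0, 0, 0]],
    [[0, 0, 0], [0, 0, 0]],
    [[0, 0, 0], [0, 0, 0]],
    [[0, 0, 0], [0, 0, 0]],
    [[0, 0, -0.2], [0, 0, 0]],
    [[0, 0, -0.4], [0, 0, 0]],
    [[0, 0, -0.55], [0, 0, 0]],
    [[0.15, 0, -0.55], [0, 0, 0]],
    [[0.32, 0, -0.55], [0, 0, 0]],
    [[0.32, 0, -0.55], [0, 0, 0]],
    [[0.32, 0, -0.55], [0, 0, 0]],
  ],
  claw=0,
)

```text
clock: 51.95
tcp_pos: [0.4394, -0.2402, 0.2178]
orientation: [-2.218, -2.225, -0.001]
contact_force: [-0.4, -0.5, -0.7]
grip_width: 0.0856
gripper_force: 0.0
```

Run:
```python
from h import *
o=r.get_obs(); print(o['tcp_pos'],o['contact_force'])
for n in('wrist','side'):
    im,d,c,E=snap(n); W=cloud(d,c,E); X,Y,Z=W[...,0],W[...,1],W[...,2]
    m=(d>0)&(np.hypot(X-.439,Y+.3226)<.103)
    p=W[m&(Z>.035)&(Z<.065)]; A=np.c_[p[:,:2]-p[:,:2].mean(0),np.ones(len(p))]
    f=[]
    q=np.ones(len(p),bool)
    for _ in range(5):
        k=np.linalg.lstsq(A[q],p[q,2],rcond=None)[0]; q=abs(A@k-p[:,2])<.003
    print(n,'plate',cv2.minEnclosingCircle((p[:,:2]*1000).astype(np.float32)),'tilt',k,len(p),q.sum())
    p=W[m&(Z>.074)&(Z<.1)]; print('knob',cv2.minEnclosingCircle((p[:,:2]*1000).astype(np.float32)),p[:,2].max())
    if n=='wrist': save('w9',im)
    else: save('s9',im)
```

```text
[ 0.43942492 -0.24017009  0.21783764] [-0.41125453 -0.45966301 -0.6531931 ]
wrist plate ((438.4331359863281, -324.84869384765625), 100.39263153076172) tilt [-0.00022019 -0.00051892  0.05048137] 24374 24213
knob ((438.51458740234375, -324.2626647949219), 12.597360610961914) 0.0866968748428043
side plate ((437.917236328125, -325.6268310546875), 100.71604919433594) tilt [-0.00151856 -0.00098035  0.04807247] 7329 6733
knob ((437.4788513183594, -327.6750793457031), 12.757660865783691) 0.08552785845039357
```

View pics/s9.png

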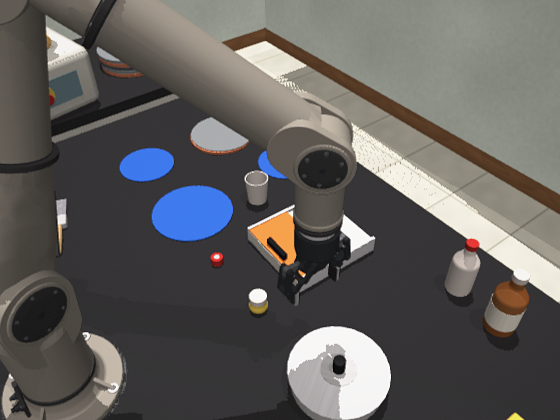

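The lid is level on the dish at (338,375), within about 2 mm of where it started. The cover is shut, the bystanders at (217,258), (258,301) and (256,188) haven't moved, and the arm is clear.

```bash
python3 -c "
from bench import r
print(r.hand_in())"
```

```text
the job is handed in; nothing more can be done
None
```

The job is handed in (no verdict came back): my last measurements show all three black mounts standing face up in the box, the cover shut against its stop, the lid seated level on the dish, and the red mount, jar and beaker where they stood.

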